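Nest the clay tea cups and slide the stack under the wire shelf

ROBOT

A 6-joint arm with a two-finger parallel gripper is mounted at the origin on the work surface. World frame = base frame: x ahead of the robot, y to its left, z up, the work surface at z = 0. Lengths are in m, angles in rad, forces in N, time in s.
With the tool pointing down it reaches from about 0.25 to 0.725 m from the base axis. Payload 9.7 kg.
Tool frame: the origin (TCP) lies at the very end of the fingers, on their centre line; the grasp point (between the pads) lies 19 mm behind it; x points along the fingers, y is the direction in which the jaws open and shut, and the axes are right-handed (so a half turn about x gives the same grasp; the last joint's range is limited). The gripper opens to 85 mm and grips with 20 to 120 N. Pads are 22 mm wide; open, the fingers measure 114 mm over their backs; the gripper's body (76 mm by 85 mm) begins 54 mm behind the grasp point. The pads swing forward as they close: fully open they stand 13 mm farther back than shut.
Start: joints at [0, 0.087, 0.176, 1.66, 0, 1.571], TCP at [0.55, -0, 0.231] pointing down, gripper open.
Joint ranges: [-3.13, 3.13], [-0.85, 1.81], [-1.15, 1.24], [-2.2, 2.28], [-1.44, 1.52], [-3.14, 3.14]. Speed limits (rad/s): [2.22, 2.22, 2.57, 3.14, 3.14, 3.14].

INTERFACE

Orientations are given as a unit quaternion [x, y, z, w].
In Python, from plant import r, vision, order gives the robot as it stands. The module is installed in compiled form; this text tells all that it offers.
- The arm moves only by the tool step_arm, never from a script. Its argument "rows" is a list of rows, each an object of numbers: "gripper": the opening, from 0 (shut) to 1 (fully open); "tx", "ty", "tz": the shift along the tool's x, y, z in mm; "rx", "ry", "rz": the turn, a rotation vector about the tool's x, y, z in degrees. In form: [{"gripper": .., "tx": .., "ty": .., "tz": .., "rx": .., "ry": .., "rz": ..}, ...]. A call has 1 to 5 rows; each row shifts and turns the commanded pose from where the row before left it, along the tool's axes as they then stand; what a row does not reach is not made up. A row lasts 1/10 s, in which the tool goes at most 50 mm and 8.59 degrees, less where a joint would pass 70% of its speed; a pose out of reach is approached as far as the arm can. A call is refused whole if a number of a shift passes 50 or a number of a turn 8.59, either way. A call with a gripper value outside its range is refused whole. The fingers move at their own pace and stop on an object; "grip_force" is the grip in N (left out, the last holds). Time passes only in rows, so rows that do not move let the fingers close. It gives the time, the measured TCP pose, the force and the opening at its end, in the units of the state.
- r.get_obs(): the state, without advancing time (a new reading comes with each control period).
- vision.read_camera(name): name is "scene" or "side" or "wrist"; returns a dict with "image" (384x512x3 uint8, red, green, blue), "z_map" (384x512 float32, m along the optical axis (not along the pixel's ray), 0 where there is no reading), "intrinsics" (3x3 intrinsics, pixels), "R" (3x3) and "t" (3): a world point X has camera coordinates R X + t. Camera axes: x right, y down, z forward; pixel columns grow to the right and rows downward; lengths in m; the calibration is good to about 2 mm. A picture is of the moment at which its call begins.
- order.hand_in(): hands the job in, once; it reports no verdict.
Trained networks look in the newest picture that a camera, given by its name, has taken for a name from the list of things; names that differ only in an ending like _2 or _b are one class to them, and where a whole thing is asked for, a point or a joint stands for the part that bears it (a point fixed in the world has none). Each returns a list of dicts, best first, with "confidence" (0 to 1); they miss things now and then, are a little off and sometimes report something else, mostly with a low value. They report only what shows in the picture. A call takes as long as a camera call. They do not tell look-alikes from the thing itself.
- vision.find_in(camera, thing): "at" ([x, y, z] in m, in world coordinates, good to about 4 mm: the middle of the surface that is visible of it).
- vision.trace(camera, thing): "region" (384x512 bool, what is visible of it).
- vision.pinpoint(camera, thing): "at" ([x, y, z] in m, in world coordinates, good to about 4 mm: a listed point, or the origin of a listed thing).
The state is a dict: "t": time; "joint_pos": joint angles; "joint_vel": joint speeds; "joint_torque": joint torques, N m; "eef_pos": TCP position; "ee_rot": TCP orientation; "contact_force": force on the tool from outside, world axes, zero at the start; "moment": the same for the moment, N m; "finger_gap": finger opening in m.
Only numpy, scipy, OpenCV 4.12 (cv2) and the standard library are available. Lean on these libraries where they do the work, as an engineer would, in place of code of your own. Each camera call takes 0.05 s, during which the arm holds its last target.

TASK

Put the three clay tea cups away: nest them one in another into one upright stack, easing each down only until it sits lightly in the one below, without dropping it in or forcing it, so that they do not jam. Then bring the stack in under the low wire shelf, so that it stands there upright with no part sticking out. Leave the other things where they stand.

Things in the scene. Friction and masses are not known exactly. Their poses are not given: they have to be found in the camera images.
- cup_a: first cup: unglazed clay tea cup, a straight cone, mouth up: 85 mm high, foot 44, mouth 68 mm across, wall 5 mm (outer radius = 22 mm + 0.14 x height), about 110 g. Origin: centre of the foot's underside, z up its axis. The cups are alike; any order will do. Lightly seated in another, a cup stands 35 mm higher than it (35 mm stays out): three make 155 mm
- cup_b: second cup, like cup_a in everything; same origin and axes
- cup_c: third cup, like cup_a in everything; same origin and axes
- tray: fixed aluminium sheet tray on a low wooden crate, 480 mm (its x) by 660 mm (its y) with a 12 mm high upturned rim; origin: centre of the floor's upper face, on which everything stands; z up, x away from the robot
- rack: fixed wire shelf on the tray, 420 mm wide (y) and 150 mm deep (x), open in front and behind; underside 170 mm above the tray. Origin: on the tray's floor below the middle of the front edge; x points in under the shelf, y along the edge, z up. 8 mm wire legs at its four corners, joined by a wire on the tray at each end (y = -210, +210 mm). A fixed enamel plate, 160 mm across, lies on top
- tub: closed red snap-top tub, 91 mm across and 90 mm high (a small lid tab reaches to 54 mm from its axis), standing under the shelf somewhere along its width; must stay. Origin: centre of its underside
- mortar: small wooden mortar cup, 72 mm across and 78 mm high, with its pestle leaning in it, 147 mm high in all and within 36 mm of the axis; must stay. Origin: centre of its underside
- clay_pot: round-bellied clay pot with a narrow neck, 80 mm across and 80 mm high; must stay. Origin: centre of its underside
- bowl: green plastic bowl, 116 mm across and 48 mm high, standing on the plate on top of the shelf; must stay. Origin: centre of its underside
Things that resemble listed ones, but are neither listed nor needed, are in the scene too. What is shaped like the cup_b but blue is not meant.

How it is judged:
On the way, in this order (a step that is already met when the one before it is completed fails the run):
1. one cup is seated in another that stands on the tray (((z of each of cup_a, cup_b in the frame of tray below 0.041 m and horizontal distance between cup_a and cup_b below 0.01 m and angle between the z axis of cup_a and the z axis of cup_b, either way round below 0.08 rad) or (z of each of cup_a, cup_c in the frame of tray below 0.041 m and horizontal distance between cup_a and cup_c below 0.01 m and angle between the z axis of cup_a and the z axis of cup_c, either way round below 0.08 rad) or (z of each of cup_b, cup_c in the frame of tray below 0.041 m and horizontal distance between cup_b and cup_c below 0.01 m and angle between the z axis of cup_b and the z axis of cup_c, either way round below 0.08 rad))), for 0.2 s.
2. all three cups are nested in one stack on the tray (z of each of cup_a, cup_b, cup_c in the frame of tray below 0.078 m and horizontal distance between cup_a and cup_b below 0.01 m and angle between the z axis of cup_a and the z axis of cup_b, either way round below 0.08 rad and horizontal distance between each of cup_a, cup_b and cup_c below 0.01 m and angle between the z axis of each of cup_a, cup_b and the z axis of cup_c, either way round below 0.08 rad), for 0.2 s.
At the end, for the whole second after the job is handed in: The three cups stand nested in one stack at rest on the tray (every foot less than 78 mm above the tray's floor, axes within 10 mm and 0.08 rad of each other), upright within 0.1 rad, each cup's axis 30 to 120 mm behind the shelf's front edge and within 175 mm of its middle (all of step 2 and angle between each of cup_a, cup_b, cup_c's own z axis and vertical below 0.1 rad and linear speed of each of cup_a, cup_b, cup_c below 0.02 m/s and x of cup_a in the frame of rack between 0.03 and 0.12 m and y of cup_a in the frame of rack between -0.175 and 0.175 m and x of cup_b in the frame of rack between 0.03 and 0.12 m and y of cup_b in the frame of rack between -0.175 and 0.175 m and x of cup_c in the frame of rack between 0.03 and 0.12 m and y of cup_c in the frame of rack between -0.175 and 0.175 m); the robot touches nothing.
It fails at once if a cup is dropped or forced into another: more than 40 N between two cups (contact force between cup_a and cup_b above 40 N or contact force between any of cup_a, cup_b and cup_c above 40 N).
It fails at once if the mortar is shifted by more than 20 mm (distance of mortar from where it was at the start of the episode above 0.02 m).
It fails at once if the clay pot is shifted by more than 20 mm (distance of clay_pot from where it was at the start of the episode above 0.02 m).
It fails at once if the tub is shifted by more than 20 mm (distance of tub from where it was at the start of the episode above 0.02 m).
It fails at once if the bowl is shifted by more than 20 mm (distance of bowl from where it was at the start of the episode above 0.02 m).
It also fails if it takes over 72 s, if anything falls off the work surface, if the arm or the gripper's body presses on something with over 40 N, if the wrist force passes 120 N, or if a joint passes its speed limit or range.

## Working session

There is one attempt and no reset: what is moved stays moved. The work goes in short steps, Python scripts to look and compute and a tool call to move; the robot and the scene stay as the last step left them, time stands still between calls to the robot, and variables do not carry over. Pictures are saved under pics/ and viewed, and the job is handed in when it is done.

Besides the shell and the picture viewer there is one more tool, called after "Request:" in YAML: its name, and indented under it one key for each argument. step_arm: Moves the arm, as the interface text tells. Its arguments: {"type":"object","properties":{"rows":{"type":"array","items":{"type":"object","properties":{"gripper":{"type":"number"},"tx":{"type":"number"},"ty":{"type":"number"},"tz":{"type":"number"},"rx":{"type":"number"},"ry":{"type":"number"},"rz":{"type":"number"}}}},"grip_force":{"type":"number"}},"required":["rows"]}

```bash
ls; mkdir -p pics
cat > h.py <<'E'
import numpy as np,cv2,pickle
from plant import r,vision,order
def cam(n,save=None):
    c=vision.read_camera(n)
    if save: cv2.imwrite('pics/%s.png'%save,c['image'][:,:,::-1])
    return c
def world(c,u,v,z=None):
    K=c['intrinsics'];z=c['z_map'][v,u] if z is None else z
    p=np.array([(u-K[0,2])*z/K[0,0],(v-K[1,2])*z/K[1,1],z])
    return c['R'].T@(p-c['t'])
def cloud(c):
    K=c['intrinsics'];z=c['z_map'];v,u=np.indices(z.shape)
    p=np.stack([(u-K[0,2])*z/K[0,0],(v-K[1,2])*z/K[1,1],z],-1)
    return (p-c['t'])@c['R']
E
python3 - <<'E'
from h import *
for n in ['scene','side','wrist']:
    c=cam(n,n+'0'); pickle.dump(c,open(n+'0.pkl','wb'))
    print(n,'cam at',-c['R'].T@c['t'],'fwd',c['R'][2])
    for th in ['cup_a','rack','tray','tub','mortar','clay_pot']:
        for f in ['pinpoint']:
            for d in getattr(vision,f)(n,th): print(n,th,f,np.round(d['at'],3),round(d['confidence'],2))
o=r.get_obs();print(o['t'],o['eef_pos'],o['ee_rot'],o['finger_gap'])
E
```

```text
pics
scene cam at [ 1.21720338 -0.28505542  0.74232613] fwd [-0.8011713   0.15955951 -0.57677145]
scene cup_a pinpoint [ 0.458 -0.172  0.08 ] 0.98
scene cup_a pinpoint [ 0.212 -0.296  0.001] 0.68
scene cup_a pinpoint [ 0.558 -0.114  0.088] 0.61
scene cup_a pinpoint [ 0.264 -0.409 -0.001] 0.59
scene cup_a pinpoint [ 0.28  -0.521  0.001] 0.57
scene tray pinpoint [0.579 0.004 0.084] 0.86
scene tub pinpoint [ 0.718 -0.173  0.082] 0.66
scene clay_pot pinpoint [0.46  0.015 0.086] 0.68
scene clay_pot pinpoint [ 0.719 -0.173  0.083] 0.59
side cam at [ 0.22335094 -1.17186576  0.99309699] fwd [ 0.19293657  0.76839635 -0.61019876]
side cup_a pinpoint [ 0.561 -0.108  0.085] 0.9
side cup_a pinpoint [ 0.268 -0.412  0.002] 0.71
side cup_a pinpoint [ 0.216 -0.296 -0.002] 0.71
side cup_a pinpoint [ 0.463 -0.173  0.086] 0.64
side cup_a pinpoint [0.452 0.179 0.084] 0.59
side cup_a pinpoint [ 0.282 -0.525  0.001] 0.56
side tray pinpoint [0.576 0.005 0.085] 0.85
side tray pinpoint [0.716 0.041 0.263] 0.26
side tub pinpoint [ 0.722 -0.174  0.087] 0.76
side mortar pinpoint [0.547 0.105 0.08 ] 0.58
side mortar pinpoint [ 0.56  -0.111  0.084] 0.31
side clay_pot pinpoint [0.461 0.014 0.087] 0.65
wrist cam at [0.54893929 0.07067185 0.37416769] fwd [-4.64049057e-04 -2.74750878e-01 -9.61515335e-01]
wrist cup_a pinpoint [ 0.453 -0.167  0.081] 0.68
wrist cup_a pinpoint [ 0.559 -0.104  0.081] 0.62
wrist tray pinpoint [0.579 0.007 0.085] 0.67
wrist mortar pinpoint [0.546 0.108 0.082] 0.67
wrist clay_pot pinpoint [0.462 0.015 0.085] 0.71
1.05 [5.49986920e-01 2.35971709e-06 2.31262810e-01] [-0.49998415 -0.50001853  0.50001989 -0.49997743] 0.08569017006331758
```

View pics/scene0.png

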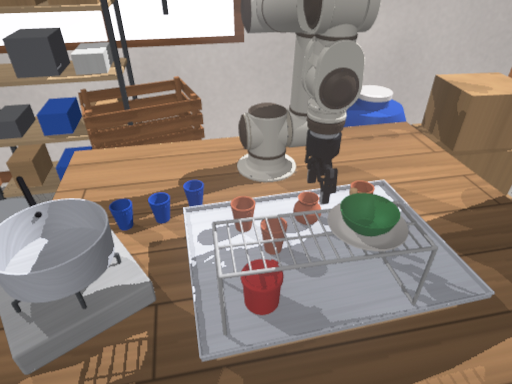

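View pics/side0.png

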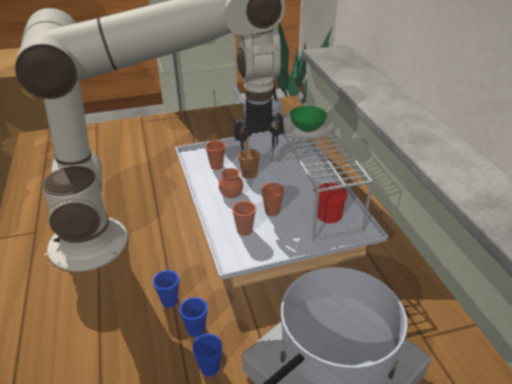

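View pics/wrist0.png

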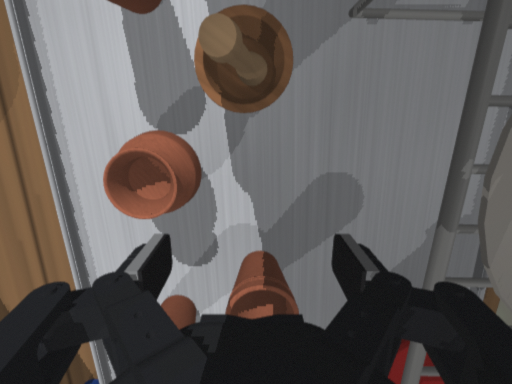

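```bash
cat >> h.py <<'E'
from scipy.optimize import least_squares
def fitcup(cs,x0,zf,rad=0.06,hmin=0.008,hmax=0.08):
    out=[]
    for c in cs:
        P=cloud(c);I=c['image'].astype(int)
        m=(c['z_map']>0)&(np.hypot(P[...,0]-x0[0],P[...,1]-x0[1])<rad)&(P[...,2]>zf+hmin)&(P[...,2]<zf+hmax)
        m&=(I[...,0]>I[...,2]*1.4)
        m=cv2.erode(m.astype(np.uint8),np.ones((3,3)))>0
        Q=P[m]
        # only outside facing the camera: closer to camera half
        cp=-c['R'].T@c['t'];d=(cp[:2]-x0[:2]);d/=np.linalg.norm(d)
        for k in range(3):
            x=x0[:2] if k==0 else s.x
            q=Q[((Q[:,:2]-x)@d)>0.0]
            f=lambda x:np.hypot(q[:,0]-x[0],q[:,1]-x[1])-(0.022+0.14*(q[:,2]-zf))
            s=least_squares(f,x,loss='soft_l1',f_scale=0.002)
        out.append((np.round(s.x,4),len(q),round(float(np.median(abs(s.fun))),4)))
    return out
E
python3 - <<'E'
from h import *
cs={n:pickle.load(open(n+'0.pkl','rb')) for n in ['scene','side','wrist']}
for n in cs:
    P=cloud(cs[n]);m=(cs[n]['z_map']>0)&(abs(P[...,0]-0.6)<.03)&(abs(P[...,1])<.05)&(abs(P[...,2]-.085)<.03)
    print(n,'floor',np.median(P[m][:,2]) if m.any() else None)
for x in [(0.461,-.172),(0.559,-.111),(0.452,.179)]:
    print(x,fitcup([cs['scene'],cs['side']],np.array(x),0.085))
for n in ['scene','side']:
    P=cloud(cs[n]);m=(cs[n]['z_map']>0)&(P[...,2]>.24)&(P[...,2]<.28)&(P[...,0]>.55)&(P[...,0]<.95)&(abs(P[...,1]-.02)<.3)
    Q=P[m];print(n,len(Q),Q.min(0),Q.max(0))
    img=np.zeros((400,700,3),np.uint8)
    for q in Q: cv2.circle(img,(int((q[1]+.3)*1000),int((q[0]-.55)*1000)),1,(255,255,255),-1)
    m=(cs[n]['z_map']>0)&(P[...,2]>.12)&(P[...,2]<.24)&(P[...,0]>.55)&(P[...,0]<.95)&(abs(P[...,1]-.02)<.3)
    for q in P[m]: cv2.circle(img,(int((q[1]+.3)*1000),int((q[0]-.55)*1000)),1,(0,0,255),-1)
    cv2.imwrite(f'pics/rack_{n}.png',img)
E
```

```text
scene floor 0.08594867065363954
side floor 0.08455530421762368
wrist floor 0.08413421162653648
(0.461, -0.172) [(array([ 0.4549, -0.1707]), 96, 0.0006), (array([ 0.4589, -0.1726]), 194, 0.001)]
(0.559, -0.111) [(array([ 0.5572, -0.1097]), 79, 0.0006), (array([ 0.5615, -0.1112]), 165, 0.0012)]
(0.452, 0.179) [(array([0.452, 0.179]), 0, nan), (array([0.4497, 0.1791]), 147, 0.0017)]
scene 5259 [ 0.59117533 -0.26845787  0.24050165] [0.79783307 0.16168068 0.27998945]
side 2003 [ 0.59350536 -0.27426124  0.24113672] [0.79758068 0.15903546 0.27998176]
  return _methods._mean(a, axis=axis, dtype=dtype,
  ret = ret.dtype.type(ret / rcount)
```

```bash
cd pics; python3 -c "
import cv2,numpy as np
cv2.imwrite('rack.png',cv2.resize(np.vstack([cv2.imread('rack_scene.png'),cv2.imread('rack_side.png')]),None,fx=.75,fy=.75))"
```

```text
(no output)
```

View pics/rack.png

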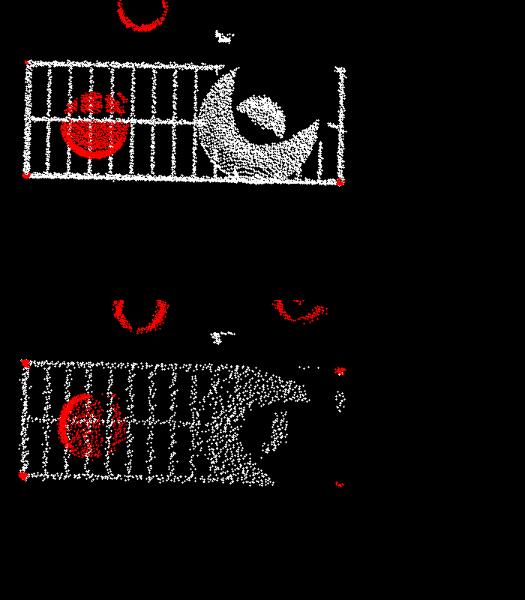

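Request:
step_arm:
  rows:
    - {"gripper": 1, "ty": -13, "tz": 21}
    - {"gripper": 1, "ty": -20, "tz": 40}
    - {"gripper": 1, "ty": -25, "tz": 45}
    - {"gripper": 1, "ty": -20, "tz": 40}
    - {"gripper": 1, "ty": -15, "tz": 25}
  grip_force: 25

```text
validation failed for argument at $.ro...
```

Request:
step_arm:
  rows:
    - {"gripper": 1, "tx": 20}
    - {"gripper": 1, "tx": 30}
    - {"gripper": 1}
    - {"gripper": 1}

```text
validation failed for argument at $.ro...
```

Run:
```python
from h import *
o=r.get_obs();print(o['t'],o['eef_pos'],np.round(o['joint_pos'],3),o['contact_force'])
c=cam('wrist','w1');pickle.dump(c,open('w1.pkl','wb'))
P=cloud(c);m=(c['z_map']>0)&(P[...,2]>.163)&(P[...,2]<.178)&(np.hypot(P[...,0]-.457,P[...,1]+.171)<.05)
Q=P[m];print(len(Q),Q.min(0),Q.max(0))
```

```text
1.05 [5.49986920e-01 2.35971709e-06 2.31262810e-01] [0.    0.087 0.176 1.66  0.    1.571] [-0.43252214 -0.38105724  0.34320772]Traceback (most recent call last):
  File "<stdin>", line 5, in <module>
    return umr_minimum(a, axis, None, out, keepdims, initial, where)
ValueError: zero-size array to reduction operation minimum which has no identity
```

View pics/w1.png

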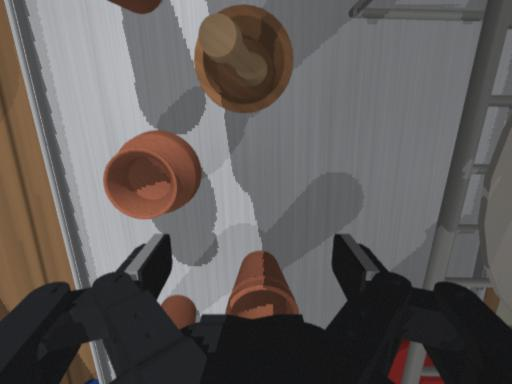

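Request:
step_arm:
  rows:
    - {"gripper": 1, "tx": 0, "ty": -13, "tz": 21, "rx": 0, "ry": 0, "rz": 0}
    - {"gripper": 1, "tx": 0, "ty": -20, "tz": 40, "rx": 0, "ry": 0, "rz": 0}
    - {"gripper": 1, "tx": 0, "ty": -25, "tz": 45, "rx": 0, "ry": 0, "rz": 0}
    - {"gripper": 1, "tx": 0, "ty": -20, "tz": 40, "rx": 0, "ry": 0, "rz": 0}
    - {"gripper": 1, "tx": 0, "ty": -15, "tz": 25, "rx": 0, "ry": 0, "rz": 0}
  grip_force: 25

```text
t: 1.6
eef_pos: [0.4564, -0.1718, 0.2315]
ee_rot: [-0.5, -0.499, 0.5, -0.5]
contact_force: [0.7, 0.5, 1.2]
finger_gap: 0.0855
```

Request:
step_arm:
  rows:
    - {"gripper": 1, "tx": 15, "ty": 0, "tz": 0, "rx": 0, "ry": 0, "rz": 0}
    - {"gripper": 1, "tx": 20, "ty": 0, "tz": 0, "rx": 0, "ry": 0, "rz": 0}
    - {"gripper": 1, "tx": 0, "ty": 0, "tz": 0, "rx": 0, "ry": 0, "rz": 0}
    - {"gripper": 1, "tx": 0, "ty": 0, "tz": 0, "rx": 0, "ry": 0, "rz": 0}

```text
t: 2.0
eef_pos: [0.4576, -0.1696, 0.1966]
ee_rot: [0.5, 0.5, -0.5, 0.5]
contact_force: [-0.8, 0.1, -0.5]
finger_gap: 0.0851
```

Run:
```python
from h import *
o=r.get_obs();print(o['t'],o['eef_pos'],np.round(o['joint_pos'],3),o['contact_force'])
c=cam('wrist','w1');pickle.dump(c,open('w1.pkl','wb'))
P=cloud(c);m=(c['z_map']>0)&(P[...,2]>.163)&(P[...,2]<.178)&(np.hypot(P[...,0]-.457,P[...,1]+.171)<.05)
Q=P[m];print(len(Q),len(Q) and (Q.min(0),Q.max(0)))
```

```text
2.0 [ 0.45756462 -0.16958816  0.19660078] [-0.355 -0.071 -0.05   1.592  0.     1.216] [-0.83560732  0.13864415 -0.52884855]
2540 (array([ 0.4221716 , -0.20318224,  0.16301477]), array([ 0.48937233, -0.13564868,  0.17102713]))
```

View pics/w1.png

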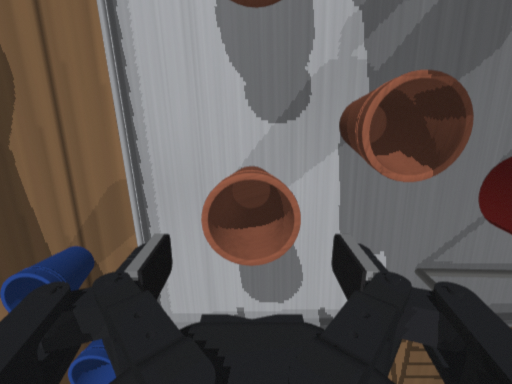

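Request:
step_arm:
  rows:
    - {"gripper": 1, "tx": 20, "ty": -2, "tz": 0, "rx": 0, "ry": 0, "rz": 0}
    - {"gripper": 1, "tx": 22, "ty": 0, "tz": 0, "rx": 0, "ry": 0, "rz": 0}
    - {"gripper": 1, "tx": 14, "ty": 0, "tz": 0, "rx": 0, "ry": 0, "rz": 0}
    - {"gripper": 1, "tx": 0, "ty": 0, "tz": 0, "rx": 0, "ry": 0, "rz": 0}
    - {"gripper": 0.6, "tx": 0, "ty": 0, "tz": 0, "rx": 0, "ry": 0, "rz": 0}

```text
t: 2.55
eef_pos: [0.456, -0.1697, 0.1412]
ee_rot: [0.5, 0.5, -0.5, 0.5]
contact_force: [-0.1, -0.1, 0.3]
finger_gap: 0.0732
```

Request:
step_arm:
  rows:
    - {"gripper": 0.6, "tx": 0, "ty": 0, "tz": 0, "rx": 0, "ry": 0, "rz": 0}
    - {"gripper": 0.6, "tx": 0, "ty": 0, "tz": 0, "rx": 0, "ry": 0, "rz": 0}
    - {"gripper": 0.6, "tx": 0, "ty": 0, "tz": 0, "rx": 0, "ry": 0, "rz": 0}

```text
t: 2.85
eef_pos: [0.4563, -0.17, 0.142]
ee_rot: [0.5, 0.499, -0.5, 0.501]
contact_force: [-1.0, 0.6, 5.8]
finger_gap: 0.0644
```

```bash
python3 - <<'E'
from h import *
o=r.get_obs();print(o['t'],o['eef_pos'],o['finger_gap'],o['contact_force'])
c=cam('wrist','w2');c=cam('side','s2')
E
python3 -c "
import cv2,numpy as np
cv2.imwrite('pics/c2.png',cv2.resize(np.hstack([cv2.imread('pics/w2.png'),cv2.imread('pics/s2.png')]),(800,300)))"
```

```text
2.85 [ 0.45634626 -0.16995523  0.14203557] 0.064378347631836 [-0.97936948  0.56919057  5.77731526]
```

View pics/c2.png

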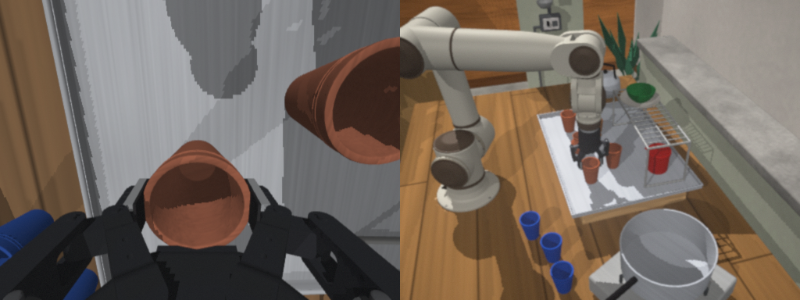

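Request:
step_arm:
  rows:
    - {"gripper": 0.6, "tx": -10, "ty": 0, "tz": 0, "rx": 0, "ry": 0, "rz": 0}
    - {"gripper": 0.6, "tx": -25, "ty": 0, "tz": 0, "rx": 0, "ry": 0, "rz": 0}
    - {"gripper": 0.6, "tx": -35, "ty": 0, "tz": 0, "rx": 0, "ry": 0, "rz": 0}
    - {"gripper": 0.6, "tx": -25, "ty": 0, "tz": 0, "rx": 0, "ry": 0, "rz": 0}
    - {"gripper": 0.6, "tx": -15, "ty": 0, "tz": 0, "rx": 0, "ry": 0, "rz": 0}

```text
t: 3.45
eef_pos: [0.4562, -0.1699, 0.2535]
ee_rot: [0.5, 0.499, -0.5, 0.501]
contact_force: [0.1, -0.8, -1.4]
finger_gap: 0.0649
```

Run:
```python
from h import *
c=pickle.load(open('w1.pkl','rb'))
def rim(c,x,z=.170):
    P=cloud(c);m=(c['z_map']>0)&(P[...,2]>z-.006)&(P[...,2]<z+.006)&(np.hypot(P[...,0]-x[0],P[...,1]-x[1])<.05)
    Q=P[m]; print(len(Q),Q.min(0),Q.max(0))
    f=lambda p:(lambda d:np.maximum(d-.034,0)+np.minimum(d-.029,0))(np.hypot(Q[:,0]-p[0],Q[:,1]-p[1]))
    s=least_squares(f,x,diff_step=1e-3);print(s.x,np.median(abs(s.fun)))
rim(c,[.457,-.17]);rim(c,[.559,-.1105])
o=r.get_obs();print(o['t'],o['eef_pos'],o['finger_gap'],o['contact_force'])
```

```text
2446 [ 0.4221716  -0.20318224  0.16400199] [ 0.48937233 -0.13564868  0.17102713]
[ 0.45577622 -0.1689211 ] 0.0
3500 [ 0.52379634 -0.14188208  0.16400123] [ 0.59201359 -0.07458899  0.17107756]
[ 0.55721751 -0.10827521] 0.0
3.45 [ 0.45617195 -0.16985327  0.25345543] 0.06487150929315008 [ 0.1154915  -0.75596657 -1.38490424]
```

Request:
step_arm:
  rows:
    - {"gripper": 0.6, "tx": 0, "ty": 13, "tz": -8, "rx": 0, "ry": 0, "rz": 0}
    - {"gripper": 0.6, "tx": 0, "ty": 25, "tz": -15, "rx": 0, "ry": 0, "rz": 0}
    - {"gripper": 0.6, "tx": 0, "ty": 27, "tz": -16, "rx": 0, "ry": 0, "rz": 0}
    - {"gripper": 0.6, "tx": 0, "ty": 23, "tz": -14, "rx": 0, "ry": 0, "rz": 0}
    - {"gripper": 0.6, "tx": 0, "ty": 13, "tz": -8, "rx": 0, "ry": 0, "rz": 0}

```text
t: 3.95
eef_pos: [0.5585, -0.107, 0.249]
ee_rot: [0.5, 0.501, -0.5, 0.5]
contact_force: [-0.5, -1.0, -0.9]
finger_gap: 0.0644
```

Request:
step_arm:
  rows:
    - {"gripper": 0.6, "tx": 0, "ty": 0, "tz": 0, "rx": 0, "ry": 0, "rz": 0}
    - {"gripper": 0.6, "tx": 0, "ty": 0, "tz": 0, "rx": 0, "ry": 0, "rz": 0}
    - {"gripper": 0.6, "tx": 0, "ty": 0, "tz": 0, "rx": 0, "ry": 0, "rz": 0}

```text
t: 4.25
eef_pos: [0.5563, -0.1089, 0.2502]
ee_rot: [-0.5, -0.5, 0.5, -0.5]
contact_force: [0.3, 0.3, -0.6]
finger_gap: 0.0646
```

Run:
```python
from h import *
o=r.get_obs();print(o['t'],o['eef_pos'],o['finger_gap'],o['contact_force'])
c=cam('side','s3');pickle.dump(c,open('s3.pkl','wb'))
z=o['eef_pos'][2]-.142+.085;print(z)
c2=cam('scene','c3');pickle.dump(c2,open('c3.pkl','wb'))
print(fitcup([c2,c],np.array([.558,-.109]),z,hmax=.05),fitcup([c2,c],np.array([.558,-.109]),.085))
```

```text
4.25 [ 0.55634518 -0.10885985  0.25021225] 0.06464610451306402 [ 0.34625099  0.25134969 -0.59342988]
0.19321224633585538
[(array([ 0.5546, -0.1099]), 86, 0.0007), (array([ 0.5586, -0.1116]), 103, 0.0011)] [(array([ 0.557 , -0.1093]), 84, 0.0006), (array([ 0.5605, -0.1112]), 177, 0.0012)]
```

View pics/s3.png

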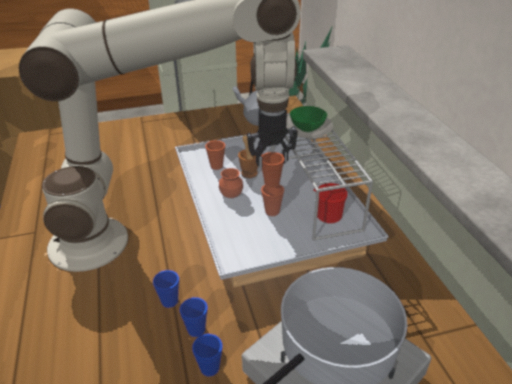

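Request:
step_arm:
  rows:
    - {"gripper": 0.6, "tx": 8, "ty": 2, "tz": 0, "rx": 0, "ry": 0, "rz": 0}
    - {"gripper": 0.6, "tx": 18, "ty": 0, "tz": 0, "rx": 0, "ry": 0, "rz": 0}
    - {"gripper": 0.6, "tx": 18, "ty": 0, "tz": 0, "rx": 0, "ry": 0, "rz": 0}
    - {"gripper": 0.6, "tx": 10, "ty": 0, "tz": 0, "rx": 0, "ry": 0, "rz": 0}
    - {"gripper": 0.6, "tx": 5, "ty": 0, "tz": 0, "rx": 0, "ry": 0, "rz": 0}

```text
t: 4.85
eef_pos: [0.5582, -0.1088, 0.1901]
ee_rot: [-0.5, -0.5, 0.5, -0.5]
contact_force: [-0.2, -0.1, -1.4]
finger_gap: 0.0646
```

Request:
step_arm:
  rows:
    - {"gripper": 0.6, "tx": 0, "ty": 0, "tz": 0, "rx": 0, "ry": 0, "rz": 0}
    - {"gripper": 0.6, "tx": 2, "ty": 0, "tz": 0, "rx": 0, "ry": 0, "rz": 0}
    - {"gripper": 0.6, "tx": 2, "ty": 0, "tz": 0, "rx": 0, "ry": 0, "rz": 0}
    - {"gripper": 0.6, "tx": 0, "ty": 0, "tz": 0, "rx": 0, "ry": 0, "rz": 0}

```text
t: 5.25
eef_pos: [0.5588, -0.1087, 0.1875]
ee_rot: [0.5, 0.5, -0.5, 0.5]
contact_force: [-0.2, 0.5, -0.6]
finger_gap: 0.0645
```

Request:
step_arm:
  rows:
    - {"gripper": 0.6, "tx": 1.5, "ty": 0, "tz": 0, "rx": 0, "ry": 0, "rz": 0}
    - {"gripper": 0.6, "tx": 1.5, "ty": 0, "tz": 0, "rx": 0, "ry": 0, "rz": 0}
    - {"gripper": 0.6, "tx": 1.5, "ty": 0, "tz": 0, "rx": 0, "ry": 0, "rz": 0}
    - {"gripper": 0.6, "tx": 0, "ty": 0, "tz": 0, "rx": 0, "ry": 0, "rz": 0}

```text
t: 5.65
eef_pos: [0.5586, -0.1087, 0.1825]
ee_rot: [0.5, 0.5, -0.5, 0.5]
contact_force: [0.6, -0.2, -1.1]
finger_gap: 0.0645
```

Request:
step_arm:
  rows:
    - {"gripper": 0.6, "tx": 1.5, "ty": 0, "tz": 0, "rx": 0, "ry": 0, "rz": 0}
    - {"gripper": 0.6, "tx": 1.5, "ty": 0, "tz": 0, "rx": 0, "ry": 0, "rz": 0}
    - {"gripper": 0.6, "tx": 0, "ty": 0, "tz": 0, "rx": 0, "ry": 0, "rz": 0}

```text
t: 5.95
eef_pos: [0.5586, -0.1087, 0.1795]
ee_rot: [0.5, 0.5, -0.5, 0.5]
contact_force: [-0.7, 0.1, -1.2]
finger_gap: 0.0647
```

Request:
step_arm:
  rows:
    - {"gripper": 0.6, "tx": 1, "ty": 0, "tz": 0, "rx": 0, "ry": 0, "rz": 0}
    - {"gripper": 0.6, "tx": 0, "ty": 0, "tz": 0, "rx": 0, "ry": 0, "rz": 0}

```text
t: 6.15
eef_pos: [0.5587, -0.1087, 0.1787]
ee_rot: [0.5, 0.5, -0.5, 0.5]
contact_force: [-0.4, -0.3, -0.7]
finger_gap: 0.0646
```

Request:
step_arm:
  rows:
    - {"gripper": 0.6, "tx": 1, "ty": 0, "tz": 0, "rx": 0, "ry": 0, "rz": 0}
    - {"gripper": 0.6, "tx": 0, "ty": 0, "tz": 0, "rx": 0, "ry": 0, "rz": 0}

```text
t: 6.35
eef_pos: [0.5586, -0.1087, 0.1777]
ee_rot: [0.5, 0.5, -0.5, 0.5]
contact_force: [0.0, 0.0, -0.7]
finger_gap: 0.0645
```

Request:
step_arm:
  rows:
    - {"gripper": 0.6, "tx": 0.7, "ty": 0, "tz": 0, "rx": 0, "ry": 0, "rz": 0}
    - {"gripper": 0.6, "tx": 0, "ty": 0, "tz": 0, "rx": 0, "ry": 0, "rz": 0}

```text
t: 6.55
eef_pos: [0.5586, -0.1087, 0.1771]
ee_rot: [-0.5, -0.5, 0.5, -0.5]
contact_force: [-1.1, -0.3, 0.7]
finger_gap: 0.0648
```

Request:
step_arm:
  rows:
    - {"gripper": 0.6, "tx": 0.7, "ty": 0, "tz": 0, "rx": 0, "ry": 0, "rz": 0}
    - {"gripper": 0.6, "tx": 0, "ty": 0, "tz": 0, "rx": 0, "ry": 0, "rz": 0}

```text
t: 6.75
eef_pos: [0.5587, -0.1087, 0.1766]
ee_rot: [0.5, 0.5, -0.5, 0.5]
contact_force: [-2.4, 0.4, 2.4]
finger_gap: 0.0641
```

Request:
step_arm:
  rows:
    - {"gripper": 0.8, "tx": 0, "ty": 0, "tz": 0, "rx": 0, "ry": 0, "rz": 0}
    - {"gripper": 1, "tx": 0, "ty": 0, "tz": 0, "rx": 0, "ry": 0, "rz": 0}
    - {"gripper": 1, "tx": 0, "ty": 0, "tz": 0, "rx": 0, "ry": 0, "rz": 0}
    - {"gripper": 1, "tx": -10, "ty": 0, "tz": 0, "rx": 0, "ry": 0, "rz": 0}
    - {"gripper": 1, "tx": -35, "ty": 0, "tz": 0, "rx": 0, "ry": 0, "rz": 0}

```text
t: 7.25
eef_pos: [0.5575, -0.1085, 0.2192]
ee_rot: [0.499, 0.502, -0.501, 0.498]
contact_force: [1.0, -0.5, 0.8]
finger_gap: 0.0853
```

Request:
step_arm:
  rows:
    - {"gripper": 1, "tx": -35, "ty": 0, "tz": 0, "rx": 0, "ry": 0, "rz": 0}
    - {"gripper": 1, "tx": -10, "ty": 0, "tz": 0, "rx": 0, "ry": 0, "rz": 0}
    - {"gripper": 1, "tx": 0, "ty": 0, "tz": 0, "rx": 0, "ry": 0, "rz": 0}

```text
t: 7.55
eef_pos: [0.5594, -0.1089, 0.2686]
ee_rot: [0.501, 0.499, -0.499, 0.501]
contact_force: [0.2, 0.0, -1.6]
finger_gap: 0.0855
```

```bash
cat >> h.py <<'E'
def rim(c,x,z=.170):
    P=cloud(c);m=(c['z_map']>0)&(P[...,2]>z-.006)&(P[...,2]<z+.006)&(np.hypot(P[...,0]-x[0],P[...,1]-x[1])<.05)
    Q=P[m]
    if len(Q)<20: return 'none',len(Q)
    f=lambda p:(lambda d:np.maximum(d-.034,0)+np.minimum(d-.029,0))(np.hypot(Q[:,0]-p[0],Q[:,1]-p[1]))
    s=least_squares(f,x,diff_step=1e-3);return np.round(s.x,4),(Q.min(0)+Q.max(0))/2,np.percentile(Q[:,2],99)
E
python3 - <<'E'
from h import *
o=r.get_obs();print(o['t'],o['eef_pos'],o['finger_gap'],o['contact_force'])
c=cam('wrist','w4');print(rim(c,[.558,-.109],.205))
s=cam('side','s4');print(fitcup([s],np.array([.558,-.109]),.085,hmax=.075),fitcup([s],np.array([.558,-.109]),.12,hmin=.055))
E
python3 -c "
import cv2,numpy as np
cv2.imwrite('pics/c4.png',cv2.resize(np.hstack([cv2.imread('pics/w4.png'),cv2.imread('pics/s4.png')]),(800,300)))"
```

```text
7.55 [ 0.55941016 -0.1088538   0.26861822] 0.08547879156549952 [ 0.15383208  0.02176844 -1.60486441]
(array([ 0.5573, -0.1079]), array([ 0.55723491, -0.10841263,  0.20268633]), np.float64(0.2055085774089539))
[(array([ 0.5614, -0.1113]), 158, 0.0013)] [(array([ 0.5596, -0.1117]), 55, 0.0008)]
```

View pics/c4.png

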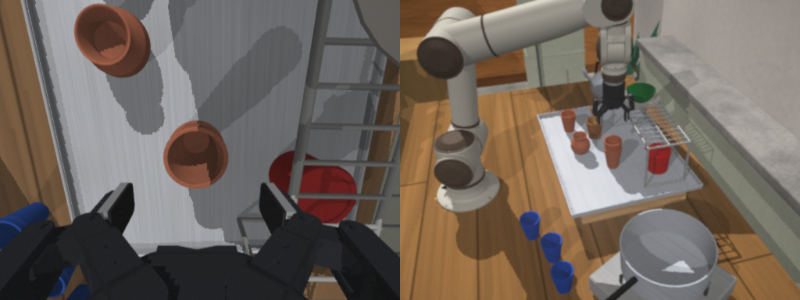

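Request:
step_arm:
  rows:
    - {"gripper": 1, "tx": 0, "ty": -10, "tz": -20, "rx": 0, "ry": 0, "rz": 0}
    - {"gripper": 1, "tx": 0, "ty": -15, "tz": -40, "rx": 0, "ry": 0, "rz": 0}
    - {"gripper": 1, "tx": 0, "ty": -16, "tz": -45, "rx": 0, "ry": 0, "rz": 0}
    - {"gripper": 1, "tx": 0, "ty": -16, "tz": -45, "rx": 0, "ry": 0, "rz": 0}
    - {"gripper": 1, "tx": 0, "ty": -16, "tz": -45, "rx": 0, "ry": 0, "rz": 0}

```text
t: 8.15
eef_pos: [0.4843, 0.0876, 0.2647]
ee_rot: [-0.5, -0.5, 0.501, -0.499]
contact_force: [0.4, 0.3, -0.3]
finger_gap: 0.0857
```

Request:
step_arm:
  rows:
    - {"gripper": 1, "tx": 0, "ty": -16, "tz": -45, "rx": 0, "ry": 0, "rz": 0}
    - {"gripper": 1, "tx": 0, "ty": -14, "tz": -30, "rx": 0, "ry": 0, "rz": 0}
    - {"gripper": 1, "tx": 20, "ty": -8, "tz": -19, "rx": 0, "ry": 0, "rz": 0}
    - {"gripper": 1, "tx": 40, "ty": 0, "tz": 0, "rx": 0, "ry": 0, "rz": 0}
    - {"gripper": 1, "tx": 10, "ty": 0, "tz": 0, "rx": 0, "ry": 0, "rz": 0}

```text
t: 8.65
eef_pos: [0.4455, 0.1802, 0.1913]
ee_rot: [-0.497, -0.501, 0.502, -0.499]
contact_force: [-0.3, -0.1, -0.9]
finger_gap: 0.0852
```

Request:
step_arm:
  rows:
    - {"gripper": 1, "tx": 0, "ty": 0, "tz": 0, "rx": 0, "ry": 0, "rz": 0}
    - {"gripper": 1, "tx": 0, "ty": 0, "tz": 0, "rx": 0, "ry": 0, "rz": 0}
    - {"gripper": 1, "tx": 0, "ty": 0, "tz": 0, "rx": 0, "ry": 0, "rz": 0}

```text
t: 8.95
eef_pos: [0.4485, 0.1801, 0.198]
ee_rot: [0.501, 0.499, -0.5, 0.5]
contact_force: [0.2, -0.4, -0.5]
finger_gap: 0.0849
```

Run:
```python
from h import *
o=r.get_obs();print(o['t'],o['eef_pos'],o['finger_gap'],np.round(o['joint_pos'],2))
c=cam('wrist','w5');print(rim(c,[.450,.18],.170))
```

```text
8.95 [0.44846934 0.18007444 0.19796704] 0.08494102645604298 [ 0.38 -0.08 -0.06  1.59 -0.    1.95]
(array([0.4461, 0.1825]), array([0.4462043 , 0.18221979, 0.16763633]), np.float64(0.17042596604200708))
```

View pics/w5.png

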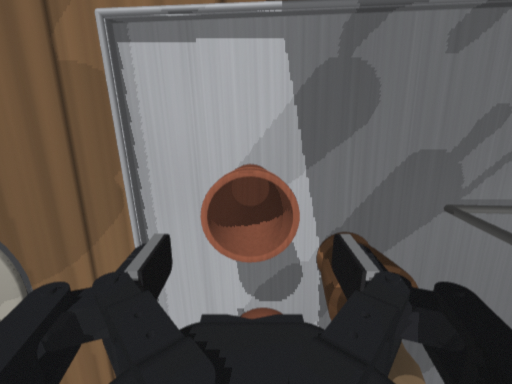

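Request:
step_arm:
  rows:
    - {"gripper": 1, "tx": 20, "ty": -2, "tz": -2, "rx": 0, "ry": 0, "rz": 0}
    - {"gripper": 1, "tx": 22, "ty": 0, "tz": 0, "rx": 0, "ry": 0, "rz": 0}
    - {"gripper": 1, "tx": 15, "ty": 0, "tz": 0, "rx": 0, "ry": 0, "rz": 0}
    - {"gripper": 1, "tx": 0, "ty": 0, "tz": 0, "rx": 0, "ry": 0, "rz": 0}
    - {"gripper": 0.6, "tx": 0, "ty": 0, "tz": 0, "rx": 0, "ry": 0, "rz": 0}

```text
t: 9.5
eef_pos: [0.4459, 0.1822, 0.1401]
ee_rot: [0.5, 0.5, -0.5, 0.5]
contact_force: [-0.3, -0.0, -0.0]
finger_gap: 0.0734
```

Request:
step_arm:
  rows:
    - {"gripper": 0.6, "tx": 0, "ty": 0, "tz": 0, "rx": 0, "ry": 0, "rz": 0}
    - {"gripper": 0.6, "tx": 0, "ty": 0, "tz": 0, "rx": 0, "ry": 0, "rz": 0}
    - {"gripper": 0.6, "tx": 0, "ty": 0, "tz": 0, "rx": 0, "ry": 0, "rz": 0}

```text
t: 9.8
eef_pos: [0.4463, 0.1825, 0.1411]
ee_rot: [0.501, 0.5, -0.499, 0.5]
contact_force: [-0.4, -0.4, 6.3]
finger_gap: 0.065
```

Request:
step_arm:
  rows:
    - {"gripper": 0.6, "tx": -12, "ty": 0, "tz": 0, "rx": 0, "ry": 0, "rz": 0}
    - {"gripper": 0.6, "tx": -35, "ty": 0, "tz": 0, "rx": 0, "ry": 0, "rz": 0}
    - {"gripper": 0.6, "tx": -45, "ty": 0, "tz": 0, "rx": 0, "ry": 0, "rz": 0}
    - {"gripper": 0.6, "tx": -43, "ty": 0, "tz": 0, "rx": 0, "ry": 0, "rz": 0}
    - {"gripper": 0.6, "tx": -25, "ty": 0, "tz": 10, "rx": 0, "ry": 0, "rz": 0}

```text
t: 10.3
eef_pos: [0.4459, 0.1728, 0.3036]
ee_rot: [0.501, 0.5, -0.498, 0.501]
contact_force: [0.7, -0.0, -1.8]
finger_gap: 0.0645
```

Request:
step_arm:
  rows:
    - {"gripper": 0.6, "tx": 0, "ty": 10, "tz": 25, "rx": 0, "ry": 0, "rz": 0}
    - {"gripper": 0.6, "tx": 0, "ty": 12, "tz": 35, "rx": 0, "ry": 0, "rz": 0}
    - {"gripper": 0.6, "tx": 0, "ty": 15, "tz": 40, "rx": 0, "ry": 0, "rz": 0}
    - {"gripper": 0.6, "tx": 0, "ty": 15, "tz": 40, "rx": 0, "ry": 0, "rz": 0}
    - {"gripper": 0.6, "tx": 0, "ty": 15, "tz": 40, "rx": 0, "ry": 0, "rz": 0}

```text
t: 10.8
eef_pos: [0.513, -0.0093, 0.3005]
ee_rot: [0.5, 0.5, -0.5, 0.5]
contact_force: [1.2, 0.3, -1.6]
finger_gap: 0.0648
```

Request:
step_arm:
  rows:
    - {"gripper": 0.6, "tx": 0, "ty": 15, "tz": 40, "rx": 0, "ry": 0, "rz": 0}
    - {"gripper": 0.6, "tx": 0, "ty": 15, "tz": 30, "rx": 0, "ry": 0, "rz": 0}
    - {"gripper": 0.6, "tx": 0, "ty": 10, "tz": 20, "rx": 0, "ry": 0, "rz": 0}
    - {"gripper": 0.6, "tx": 0, "ty": 4.5, "tz": 10.5, "rx": 0, "ry": 0, "rz": 0}
    - {"gripper": 0.6, "tx": 0, "ty": 0, "tz": 0, "rx": 0, "ry": 0, "rz": 0}

```text
t: 11.3
eef_pos: [0.5574, -0.1091, 0.2993]
ee_rot: [-0.5, -0.5, 0.5, -0.5]
contact_force: [-0.3, 0.6, -0.5]
finger_gap: 0.0648
```

Request:
step_arm:
  rows:
    - {"gripper": 0.6, "tx": 10, "ty": 0, "tz": 0, "rx": 0, "ry": 0, "rz": 0}
    - {"gripper": 0.6, "tx": 10, "ty": 0, "tz": 0, "rx": 0, "ry": 0, "rz": 0}
    - {"gripper": 0.6, "tx": 0, "ty": 0, "tz": 0, "rx": 0, "ry": 0, "rz": 0}
    - {"gripper": 0.6, "tx": 0, "ty": 0, "tz": 0, "rx": 0, "ry": 0, "rz": 0}

```text
t: 11.7
eef_pos: [0.5568, -0.1074, 0.2792]
ee_rot: [0.5, 0.5, -0.5, 0.5]
contact_force: [0.4, 0.9, -2.1]
finger_gap: 0.0643
```

Run:
```python
from h import *
o=r.get_obs();print(o['t'],o['eef_pos'],o['finger_gap'],o['contact_force'])
c=cam('side','s6')
z=o['eef_pos'][2]-.141+.085;print(z)
c2=cam('scene','c6')
x=np.array([.558,-.109])
print(fitcup([c2,c],x,z,hmax=.05),fitcup([c2,c],x,.12,hmin=.04),fitcup([c2,c],x,.085))
```

```text
11.7 [ 0.55677079 -0.10743586  0.27919151] 0.06425704672370965 [ 0.39076084  0.85006212 -2.08010214]
0.22319151040214946
[(array([ 0.5557, -0.1091]), 160, 0.0005), (array([ 0.5595, -0.1112]), 121, 0.001)] [(array([ 0.5577, -0.1102]), 104, 0.0013), (array([ 0.5609, -0.1121]), 149, 0.0015)] [(array([ 0.5571, -0.1093]), 82, 0.0005), (array([ 0.5614, -0.1112]), 179, 0.0012)]
```

View pics/s6.png

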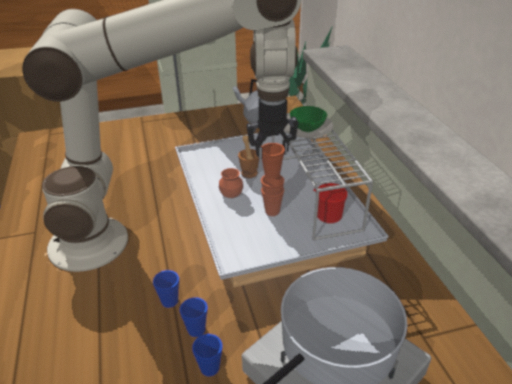

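Request:
step_arm:
  rows:
    - {"gripper": 0.6, "tx": 8, "ty": 1, "tz": 0, "rx": 0, "ry": 0, "rz": 0}
    - {"gripper": 0.6, "tx": 16, "ty": 0, "tz": 0, "rx": 0, "ry": 0, "rz": 0}
    - {"gripper": 0.6, "tx": 16, "ty": 0, "tz": 0, "rx": 0, "ry": 0, "rz": 0}
    - {"gripper": 0.6, "tx": 10, "ty": 0, "tz": 0, "rx": 0, "ry": 0, "rz": 0}
    - {"gripper": 0.6, "tx": 5, "ty": 0, "tz": 0, "rx": 0, "ry": 0, "rz": 0}

```text
t: 12.3
eef_pos: [0.5579, -0.1081, 0.2232]
ee_rot: [0.5, 0.5, -0.5, 0.5]
contact_force: [0.7, 0.6, -0.4]
finger_gap: 0.0648
```

Request:
step_arm:
  rows:
    - {"gripper": 0.6, "tx": 0, "ty": 0, "tz": 0, "rx": 0, "ry": 0, "rz": 0}
    - {"gripper": 0.6, "tx": 2, "ty": 0, "tz": 0, "rx": 0, "ry": 0, "rz": 0}
    - {"gripper": 0.6, "tx": 2, "ty": 0, "tz": 0, "rx": 0, "ry": 0, "rz": 0}
    - {"gripper": 0.6, "tx": 0, "ty": 0, "tz": 0, "rx": 0, "ry": 0, "rz": 0}

```text
t: 12.7
eef_pos: [0.5583, -0.1082, 0.2205]
ee_rot: [0.5, 0.5, -0.5, 0.5]
contact_force: [0.6, 0.6, -1.2]
finger_gap: 0.0646
```

Request:
step_arm:
  rows:
    - {"gripper": 0.6, "tx": 1.5, "ty": 0, "tz": 0, "rx": 0, "ry": 0, "rz": 0}
    - {"gripper": 0.6, "tx": 1.5, "ty": 0, "tz": 0, "rx": 0, "ry": 0, "rz": 0}
    - {"gripper": 0.6, "tx": 1.5, "ty": 0, "tz": 0, "rx": 0, "ry": 0, "rz": 0}
    - {"gripper": 0.6, "tx": 0, "ty": 0, "tz": 0, "rx": 0, "ry": 0, "rz": 0}

```text
t: 13.1
eef_pos: [0.5581, -0.1082, 0.2156]
ee_rot: [0.5, 0.5, -0.5, 0.5]
contact_force: [-0.1, -0.3, -1.7]
finger_gap: 0.0643
```

Request:
step_arm:
  rows:
    - {"gripper": 0.6, "tx": 1.2, "ty": 0, "tz": 0, "rx": 0, "ry": 0, "rz": 0}
    - {"gripper": 0.6, "tx": 1.2, "ty": 0, "tz": 0, "rx": 0, "ry": 0, "rz": 0}
    - {"gripper": 0.6, "tx": 0, "ty": 0, "tz": 0, "rx": 0, "ry": 0, "rz": 0}

```text
t: 13.4
eef_pos: [0.5581, -0.1082, 0.2133]
ee_rot: [0.5, 0.5, -0.5, 0.5]
contact_force: [0.4, 0.3, -1.3]
finger_gap: 0.0648
```

Request:
step_arm:
  rows:
    - {"gripper": 0.6, "tx": 1, "ty": 0, "tz": 0, "rx": 0, "ry": 0, "rz": 0}
    - {"gripper": 0.6, "tx": 0, "ty": 0, "tz": 0, "rx": 0, "ry": 0, "rz": 0}

```text
t: 13.6
eef_pos: [0.5582, -0.1082, 0.2124]
ee_rot: [0.5, 0.5, -0.5, 0.5]
contact_force: [0.1, 0.1, -1.6]
finger_gap: 0.0644
```

Request:
step_arm:
  rows:
    - {"gripper": 0.6, "tx": 1, "ty": 0, "tz": 0, "rx": 0, "ry": 0, "rz": 0}
    - {"gripper": 0.6, "tx": 0, "ty": 0, "tz": 0, "rx": 0, "ry": 0, "rz": 0}

```text
t: 13.8
eef_pos: [0.5582, -0.1082, 0.2114]
ee_rot: [0.5, 0.5, -0.5, 0.5]
contact_force: [-0.5, 0.2, -0.8]
finger_gap: 0.0646
```

Request:
step_arm:
  rows:
    - {"gripper": 0.6, "tx": 0.7, "ty": 0, "tz": 0, "rx": 0, "ry": 0, "rz": 0}
    - {"gripper": 0.6, "tx": 0, "ty": 0, "tz": 0, "rx": 0, "ry": 0, "rz": 0}

```text
t: 14.0
eef_pos: [0.5582, -0.1082, 0.2108]
ee_rot: [0.5, 0.5, -0.5, 0.5]
contact_force: [-0.5, -0.5, -0.6]
finger_gap: 0.0645
```

Request:
step_arm:
  rows:
    - {"gripper": 0.6, "tx": 0.7, "ty": 0, "tz": 0, "rx": 0, "ry": 0, "rz": 0}
    - {"gripper": 0.6, "tx": 0, "ty": 0, "tz": 0, "rx": 0, "ry": 0, "rz": 0}

```text
t: 14.2
eef_pos: [0.5583, -0.1082, 0.2103]
ee_rot: [0.5, 0.5, -0.5, 0.5]
contact_force: [-0.4, 1.3, 0.9]
finger_gap: 0.0644
```

Request:
step_arm:
  rows:
    - {"gripper": 0.6, "tx": 0.5, "ty": 0, "tz": 0, "rx": 0, "ry": 0, "rz": 0}
    - {"gripper": 0.6, "tx": 0, "ty": 0, "tz": 0, "rx": 0, "ry": 0, "rz": 0}

```text
t: 14.4
eef_pos: [0.5583, -0.1082, 0.21]
ee_rot: [0.5, 0.5, -0.5, 0.5]
contact_force: [-0.7, 1.0, 3.3]
finger_gap: 0.0644
```

Request:
step_arm:
  rows:
    - {"gripper": 0.8, "tx": 0, "ty": 0, "tz": 0, "rx": 0, "ry": 0, "rz": 0}
    - {"gripper": 1, "tx": 0, "ty": 0, "tz": 0, "rx": 0, "ry": 0, "rz": 0}
    - {"gripper": 1, "tx": 0, "ty": 0, "tz": 0, "rx": 0, "ry": 0, "rz": 0}
    - {"gripper": 1, "tx": -10, "ty": 0, "tz": 0, "rx": 0, "ry": 0, "rz": 0}
    - {"gripper": 1, "tx": -35, "ty": 0, "tz": 0, "rx": 0, "ry": 0, "rz": 0}

```text
t: 14.9
eef_pos: [0.5571, -0.108, 0.2524]
ee_rot: [0.499, 0.502, -0.501, 0.498]
contact_force: [1.2, -0.1, -0.4]
finger_gap: 0.0851
```

Request:
step_arm:
  rows:
    - {"gripper": 1, "tx": -45, "ty": 0, "tz": 0, "rx": 0, "ry": 0, "rz": 0}
    - {"gripper": 1, "tx": -20, "ty": 0, "tz": 0, "rx": 0, "ry": 0, "rz": 0}
    - {"gripper": 1, "tx": 0, "ty": 0, "tz": 0, "rx": 0, "ry": 0, "rz": 0}
    - {"gripper": 1, "tx": 0, "ty": 0, "tz": 0, "rx": 0, "ry": 0, "rz": 0}

```text
t: 15.3
eef_pos: [0.5585, -0.1083, 0.3199]
ee_rot: [0.5, 0.5, -0.5, 0.5]
contact_force: [1.2, 0.1, -0.7]
finger_gap: 0.0857
```

```bash
python3 - <<'E'
from h import *
o=r.get_obs();print(o['t'],o['eef_pos'],o['finger_gap'],o['contact_force'],np.round(o['joint_pos'],3))
c=cam('wrist','w7');print(rim(c,[.558,-.109],.240))
s=cam('side','s7');x=np.array([.558,-.109]);print(fitcup([s],x,.085,hmax=.075),fitcup([s],x,.12,hmin=.055),fitcup([s],x,.155,hmin=.055))
P=cloud(s);m=(np.hypot(P[...,0]-.558,P[...,1]+.109)<.045)&(s['z_map']>0);print(np.percentile(P[m][:,2],[95,99,100]))
E
python3 -c "
import cv2,numpy as np
cv2.imwrite('pics/c7.png',cv2.resize(np.hstack([cv2.imread('pics/w7.png'),cv2.imread('pics/s7.png')]),(800,300)))"
```

```text
15.3 [ 0.55846639 -0.10826018  0.31989111] 0.0857140122099883 [ 1.22383609  0.0794445  -0.6578606 ] [-0.191  0.19   0.467  1.847 -0.     1.379]
(array([ 0.557, -0.108]), array([ 0.55692214, -0.10833526,  0.23753883]), np.float64(0.2398753466405995))
[(array([ 0.5604, -0.1114]), 152, 0.0012)] [(array([ 0.562 , -0.1122]), 55, 0.0013)] [(array([ 0.5608, -0.1118]), 52, 0.0009)]
[0.67486834 0.68894417 0.69925085]
```

View pics/c7.png

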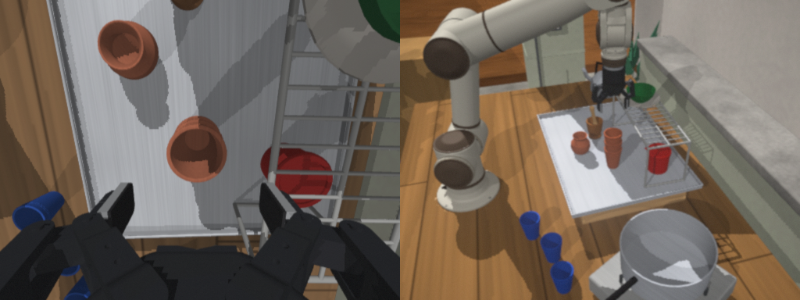

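Request:
step_arm:
  rows:
    - {"gripper": 1, "tx": -10, "ty": 0, "tz": 0, "rx": 0, "ry": 0, "rz": 4}
    - {"gripper": 1, "tx": -15, "ty": 0, "tz": 0, "rx": 0, "ry": 0, "rz": 8}
    - {"gripper": 1, "tx": -15, "ty": 0, "tz": 0, "rx": 0, "ry": 0, "rz": 8}
    - {"gripper": 1, "tx": -15, "ty": 0, "tz": 0, "rx": 0, "ry": 0, "rz": 8}
    - {"gripper": 1, "tx": -15, "ty": 0, "tz": 0, "rx": 0, "ry": 0, "rz": 8}

```text
t: 15.9
eef_pos: [0.5415, -0.1081, 0.3867]
ee_rot: [0.631, 0.319, -0.319, 0.631]
contact_force: [-0.5, -0.6, 0.4]
finger_gap: 0.0853
```

Request:
step_arm:
  rows:
    - {"gripper": 1, "tx": 0, "ty": 0, "tz": 0, "rx": 0, "ry": 0, "rz": 0}
    - {"gripper": 1, "tx": 0, "ty": 0, "tz": 0, "rx": 0, "ry": 0, "rz": 0}

```text
t: 16.1
eef_pos: [0.5405, -0.1081, 0.3864]
ee_rot: [0.63, 0.321, -0.321, 0.63]
contact_force: [0.1, -1.4, -0.0]
finger_gap: 0.0856
```

Run:
```python
from h import *
o=r.get_obs();print(o['t'],o['eef_pos'],o['ee_rot'],np.round(o['joint_pos'],4))
```

```text
16.1 [ 0.54052379 -0.10812634  0.38639162] [ 0.63001262  0.32080099 -0.32130403  0.63002742] [-0.2817 -0.4341 -0.121   1.2746  0.1635  1.3411]
```

```bash
cat > kin.py <<'E'
import numpy as np
from scipy.optimize import least_squares
from scipy.spatial.transform import Rotation as Ro
D=[([0,.087,.176,1.66,0,1.571],[.54999,0,.23126],[-.5,-.5,.5,-.5]),
([-.355,-.071,-.05,1.592,0,1.216],[.45756,-.16959,.1966],[.5,.5,-.5,.5]),
([.38,-.08,-.06,1.59,0,1.95],[.44847,.18007,.19797],[.501,.499,-.5,.5]),
([-.191,.19,.467,1.847,0,1.379],[.55847,-.10826,.31989],[.5,.5,-.5,.5]),
([-.2817,-.4341,-.121,1.2746,.1635,1.3411],[.54052,-.10813,.38639],[.63,.3208,-.3213,.63])]
def fk(q,p,s5=1):
    h,L1,L2,e,f,d,k=p
    q=np.asarray(q,float)
    A=Ro.from_euler('z',q[0]); ph=q[1]-q[2]+q[3]
    B=A*Ro.from_euler('y',ph)
    C=B*Ro.from_euler('z',s5*q[4])
    T=C*Ro.from_euler('x',q[5])
    x=A.apply([L1*np.sin(q[1])+L2*np.cos(q[1]-q[2])+k*np.sin(q[1]-q[2]),0,h+L1*np.cos(q[1])-L2*np.sin(q[1]-q[2])+k*np.cos(q[1]-q[2])])+B.apply([e,0,f])+C.apply([d,0,0])
    return x,T
E
python3 - <<'E'
from kin import *
for s in (1,-1):
    f=lambda p:np.concatenate([(fk(q,p,s)[0]-x) for q,x,_ in D]+[np.array([(p[5]-.3)*.001,p[4]*.001,p[6]*.001,(p[0]-.3)*.001,p[3]*.001])])
    r=least_squares(f,[.3,.35,.4,0.1,0,.3,0]);print(s,r.x,np.abs(r.fun[:15]).max())
    for q,x,o in D: print((fk(q,r.x,s)[1].inv()*Ro.from_quat(o)).magnitude(), end=' ')
E
cat h.py | head -0; cat >/dev/null
```

```text
1 [ 0.15950901  0.42401147  0.51894695  0.14809342 -0.00059679  0.2848388
  0.0367329 ] 0.001634388465109965
0.0002880374087002145 0.0002880374087004078 0.003081398325582103 0.0011261761385459057 5.507504879250328e-05 -1 [ 0.14720432  0.43353386  0.50833783  0.7252068   0.010939   -0.2844405
  0.04895045] 0.0018913658327735505
0.0002880374087002145 0.0002880374087004078 0.003081398325582103 0.0011261761385459057 0.3269922311265021
```

```bash
cat >> kin.py <<'E'
p=np.array([ 0.15950901,0.42401147,0.51894695,0.14809342,-0.00059679,0.2848388,0.0367329])
lo=np.array([-3.13,-.85,-1.15,-2.2,-1.44,-3.14]);hi=np.array([3.13,1.81,1.24,2.28,1.52,3.14])
def tool(psi,th,flip=1):
    x=np.array([np.cos(psi)*np.cos(th),np.sin(psi)*np.cos(th),-np.sin(th)])
    y=np.array([np.sin(psi),-np.cos(psi),0])*flip   # right
    return Ro.from_matrix(np.stack([x,y,np.cross(x,y)],1))
def ik(x,T,q0s=([-.3,-.5,-.9,.5,.5,2.9],[-.5,.3,-.5,.5,.9,2.9],[-.5,.3,-.5,.5,.9,0.1],[-.3,-.5,-.9,.5,.5,.1])):
    best=None
    for q0 in q0s:
        f=lambda q:np.concatenate([(fk(q,p)[0]-x)*10,(T.inv()*fk(q,p)[1]).as_rotvec()])
        s=least_squares(f,q0,bounds=(lo,hi))
        if best is None or s.cost<best.cost: best=s
    return best.x,np.sqrt(2*best.cost)
def j4pos(q):
    h,L1,L2,e,f,d,k=p
    A=Ro.from_euler('z',q[0])
    a=A.apply([L1*np.sin(q[1])+L2*np.cos(q[1]-q[2])+k*np.sin(q[1]-q[2]),0,h+L1*np.cos(q[1])-L2*np.sin(q[1]-q[2])+k*np.cos(q[1]-q[2])])
    b=a+(A*Ro.from_euler('y',q[1]-q[2]+q[3])).apply([e,0,f])
    return a,b
E
python3 - <<'E'
from kin import *
np.set_printoptions(precision=2,suppress=True)
S=np.array([.558,-.1085,.145]);F=np.array([.69,-.03,.15])
for flip in (1,-1):
  for psi in (15,30,40,50):
    for th in (15,25):
      T=tool(np.radians(psi),np.radians(th),flip);d=T.apply([1,0,0])
      out=[]
      for G in (S-.07*d,S,F):
        q,e=ik(G+.019*d,T); out.append((round(e,3),q,j4pos(q)))
      print(flip,psi,th); 
      for o in out: print('   ',o[0],o[1],*o[2])
E
```

```text
1 15 15
    0.053 [-0.68 -0.82 -1.15  0.18  0.91  2.74] [ 0.15 -0.12  0.32] [ 0.25 -0.2   0.24]
    0.014 [-0.52 -0.61 -1.15 -0.16  0.75  2.88] [ 0.19 -0.11  0.27] [ 0.31 -0.18  0.22]
    0.0 [-0.21 -0.26 -0.96 -0.41  0.46  3.01] [ 0.3  -0.07  0.26] [ 0.44 -0.1   0.22]
1 15 25
    0.0 [-0.62 -0.82 -1.03  0.42  0.77  2.67] [ 0.17 -0.12  0.37] [ 0.26 -0.19  0.29]
    0.0 [-0.48 -0.63 -1.02  0.17  0.66  2.77] [ 0.21 -0.11  0.34] [ 0.33 -0.17  0.26]
    0.0 [-0.2  -0.31 -0.84 -0.05  0.42  2.93] [ 0.33 -0.07  0.33] [ 0.46 -0.09  0.26]
1 30 15
    0.0 [-0.77 -0.49 -0.95  0.32  1.19  2.4 ] [ 0.2  -0.2   0.34] [ 0.28 -0.27  0.23]
    0.0 [-0.61 -0.4  -0.99 -0.01  1.07  2.63] [ 0.23 -0.17  0.29] [ 0.34 -0.24  0.21]
    0.0 [-0.33 -0.16 -0.85 -0.31  0.81  2.85] [ 0.34 -0.11  0.28] [ 0.47 -0.16  0.22]
1 30 25
    0.0 [-0.72 -0.48 -0.79  0.66  1.03  2.24] [ 0.23 -0.21  0.41] [ 0.29 -0.26  0.29]
    0.0 [-0.58 -0.42 -0.85  0.37  0.94  2.44] [ 0.26 -0.17  0.36] [ 0.35 -0.23  0.26]
    0.0 [-0.3  -0.2  -0.73  0.08  0.73  2.71] [ 0.37 -0.11  0.35] [ 0.48 -0.15  0.26]
1 40 15
    0.0 [-0.8  -0.18 -0.
[... 2471 characters left out ...]
.0 [-0.61 -0.24 -0.67  0.64  1.07 -1.01] [ 0.32 -0.22  0.39] [ 0.37 -0.26  0.26]
    0.0 [-0.35 -0.1  -0.6   0.25  0.9  -0.63] [ 0.4  -0.15  0.36] [ 0.51 -0.18  0.26]
-1 50 15
    0.0 [-0.8   0.17 -0.3   1.44  1.29 -1.93] [ 0.39 -0.39  0.37] [ 0.35 -0.36  0.23]
    0.0 [-0.66  0.02 -0.5   0.92  1.31 -1.43] [ 0.38 -0.29  0.36] [ 0.39 -0.31  0.21]
    0.0 [-0.41  0.04 -0.56  0.15  1.18 -0.71] [ 0.43 -0.18  0.32] [ 0.52 -0.23  0.22]
-1 50 25
    0.0 [-0.76  0.04 -0.32  1.33  1.13 -1.71] [ 0.38 -0.35  0.43] [ 0.36 -0.34  0.29]
    0.0 [-0.63 -0.03 -0.45  1.    1.13 -1.41] [ 0.39 -0.28  0.4 ] [ 0.4  -0.29  0.26]
    0.0 [-0.38  0.03 -0.43  0.52  1.04 -0.91] [ 0.46 -0.18  0.39] [ 0.54 -0.21  0.26]
```

```bash
cat > plan.py <<'E'
from kin import *
import sys
np.set_printoptions(precision=2,suppress=True)
def plan(x0,q0,x1,R1,N,joints=None,show=True):
    R0=Ro.from_quat(q0);rv=(R0.inv()*R1).as_rotvec();rows=[]
    j=joints;mx=0
    for i in range(N):
        Ri=R0*Ro.from_rotvec(rv*i/N)
        t=Ri.inv().apply((np.asarray(x1)-x0)/N)*1000
        rows.append((t.round(1),np.degrees(rv/N).round(2)))
        if j is not None:
            jn,e=ik(x0+(np.asarray(x1)-x0)*(i+1)/N,R0*Ro.from_rotvec(rv*(i+1)/N),[j])
            a,b=j4pos(jn)
            if show:print(i,'err',round(e,3),'dq',np.abs(jn-j).max().round(3),jn,b,rows[-1][0])
            j=jn
    print('rot/row',np.degrees(rv/N).round(2))
    return rows,j
PSI,TH=np.radians(40),np.radians(12)
T=tool(PSI,TH);d=T.apply([1,0,0])
E
python3 - <<'E'
from plan import *
from plant import r
o=r.get_obs()
S=np.array([.558,-.1085,.151])
pre=S-.085*d+.019*d;print('pre',pre,'hi',pre+[0,0,.15])
q,e=ik(pre,T);print(e,q)
mid=pre+np.array([-.01,-.01,.14])
rows,j=plan(o['eef_pos'],o['ee_rot'],mid,T,20,o['joint_pos'])
E
```

```text
pre [ 0.51 -0.15  0.16] hi [ 0.51 -0.15  0.31]
3.911966060506273e-15 [-0.84 -0.13 -0.62  0.93  1.36  1.73]
0 err 0.0 dq 0.072 [-0.32 -0.43 -0.13  1.28  0.24  1.36] [ 0.37 -0.12  0.61] [ 2.1 -4.1  2.6]
1 err 0.0 dq 0.071 [-0.37 -0.42 -0.13  1.28  0.31  1.37] [ 0.37 -0.14  0.61] [ 1.9 -4.   2.9]
2 err 0.0 dq 0.07 [-0.41 -0.42 -0.14  1.29  0.38  1.39] [ 0.36 -0.16  0.6 ] [ 1.8 -3.8  3.2]
3 err 0.0 dq 0.069 [-0.45 -0.41 -0.15  1.29  0.45  1.4 ] [ 0.36 -0.17  0.59] [ 1.6 -3.6  3.5]
4 err 0.0 dq 0.068 [-0.48 -0.4  -0.16  1.29  0.51  1.42] [ 0.36 -0.19  0.58] [ 1.4 -3.4  3.7]
5 err 0.0 dq 0.066 [-0.52 -0.39 -0.17  1.3   0.58  1.43] [ 0.35 -0.2   0.57] [ 1.2 -3.2  4. ]
6 err 0.0 dq 0.065 [-0.56 -0.38 -0.18  1.3   0.64  1.44] [ 0.35 -0.22  0.56] [ 1.  -3.   4.2]
7 err 0.0 dq 0.063 [-0.59 -0.37 -0.19  1.31  0.71  1.46] [ 0.34 -0.23  0.55] [ 0.8 -2.8  4.4]
8 err 0.0 dq 0.062 [-0.62 -0.36 -0.2   1.31  0.77  1.47] [ 0.34 -0.24  0.54] [ 0.5 -2.6  4.6]
9 err 0.0 dq 0.06 [-0.65 -0.35 -0.22  1.31  0.83  1.48] [ 0.33 -0.26  0.52] [ 0.3 -2.3  4.7]
10 err 0.0 dq 0.059 [-0.68 -0.33 -0.23  1.32  0.89  1.4
[... 218 characters left out ...]
 -1.5  5. ]
13 err 0.0 dq 0.055 [-0.76 -0.28 -0.27  1.33  1.06  1.52] [ 0.32 -0.3   0.47] [-0.7 -1.3  5.1]
14 err 0.0 dq 0.053 [-0.78 -0.27 -0.29  1.34  1.11  1.53] [ 0.31 -0.31  0.45] [-0.9 -1.   5.1]
15 err 0.0 dq 0.052 [-0.8  -0.25 -0.31  1.34  1.16  1.54] [ 0.31 -0.32  0.43] [-1.2 -0.7  5.1]
16 err 0.0 dq 0.051 [-0.82 -0.23 -0.32  1.35  1.21  1.55] [ 0.3  -0.32  0.42] [-1.4 -0.4  5.1]
17 err 0.0 dq 0.05 [-0.84 -0.21 -0.34  1.36  1.26  1.56] [ 0.3  -0.33  0.4 ] [-1.7 -0.2  5. ]
18 err 0.0 dq 0.049 [-0.86 -0.19 -0.35  1.36  1.31  1.57] [ 0.29 -0.34  0.38] [-1.9  0.1  4.9]
19 err 0.0 dq 0.049 [-0.87 -0.17 -0.37  1.37  1.36  1.58] [ 0.29 -0.34  0.36] [-2.1  0.4  4.8]
rot/row [3.06 2.76 0.22]
```

Request:
step_arm:
  rows:
    - {"gripper": 1, "tx": 4, "ty": -8, "tz": 5.5, "rx": 6.12, "ry": 5.52, "rz": 0.44}
    - {"gripper": 1, "tx": 3.4, "ty": -7.4, "tz": 6.7, "rx": 6.12, "ry": 5.52, "rz": 0.44}
    - {"gripper": 1, "tx": 2.6, "ty": -6.6, "tz": 7.7, "rx": 6.12, "ry": 5.52, "rz": 0.44}
    - {"gripper": 1, "tx": 1.8, "ty": -5.8, "tz": 8.6, "rx": 6.12, "ry": 5.52, "rz": 0.44}
    - {"gripper": 1, "tx": 0.8, "ty": -4.9, "tz": 9.3, "rx": 6.12, "ry": 5.52, "rz": 0.44}

```text
t: 16.6
eef_pos: [0.5223, -0.1369, 0.3457]
ee_rot: [0.837, 0.354, -0.224, 0.352]
contact_force: [0.8, 0.0, -0.2]
finger_gap: 0.0854
```

Request:
step_arm:
  rows:
    - {"gripper": 1, "tx": 0, "ty": -3.9, "tz": 9.9, "rx": 6.12, "ry": 5.52, "rz": 0.44}
    - {"gripper": 1, "tx": -1, "ty": -2.8, "tz": 10, "rx": 6.12, "ry": 5.52, "rz": 0.44}
    - {"gripper": 1, "tx": -2, "ty": -1.7, "tz": 10, "rx": 6.12, "ry": 5.52, "rz": 0.44}
    - {"gripper": 1, "tx": -3, "ty": -0.6, "tz": 10, "rx": 6.12, "ry": 5.52, "rz": 0.44}
    - {"gripper": 1, "tx": -4, "ty": 0.5, "tz": 9.7, "rx": 6.12, "ry": 5.52, "rz": 0.44}

```text
t: 17.1
eef_pos: [0.5015, -0.1645, 0.3055]
ee_rot: [0.935, 0.34, -0.098, 0.031]
contact_force: [0.1, 0.7, -0.4]
finger_gap: 0.0854
```

Request:
step_arm:
  rows:
    - {"gripper": 1, "tx": 0, "ty": 0, "tz": 0, "rx": 0, "ry": 0, "rz": 0}
    - {"gripper": 1, "tx": 0, "ty": 0, "tz": 0, "rx": 0, "ry": 0, "rz": 0}

```text
t: 17.3
eef_pos: [0.5014, -0.1637, 0.3058]
ee_rot: [0.934, 0.34, -0.1, 0.035]
contact_force: [0.3, 0.6, 1.0]
finger_gap: 0.0855
```

```bash
python3 - <<'E'
from plan import *
from h import *
o=r.get_obs();R=Ro.from_quat(o['ee_rot'])
print(o['t'],o['eef_pos'],R.as_matrix(),o['joint_pos'],o['contact_force'])
x,RR=fk(o['joint_pos'],p);print('fk err',(x-o['eef_pos'])*1000)
print('rot err deg (tool)',np.degrees((R.inv()*T).as_rotvec()))
cam('side','s8');cam('wrist','w8')
E
python3 -c "
import cv2,numpy as np
cv2.imwrite('pics/c8.png',cv2.resize(np.hstack([cv2.imread('pics/w8.png'),cv2.imread('pics/s8.png')]),(800,300)))"
```

```text
17.3 [ 0.5  -0.16  0.31] [[ 0.75  0.64 -0.16]
 [ 0.63 -0.77 -0.13]
 [-0.21 -0.   -0.98]] [-0.87 -0.16 -0.36  1.38  1.36  1.57] [0.33 0.62 0.99]
fk err [-0.74  0.64  0.2 ]
rot err deg (tool) [-0.13  0.13  0.05]
```

View pics/c8.png

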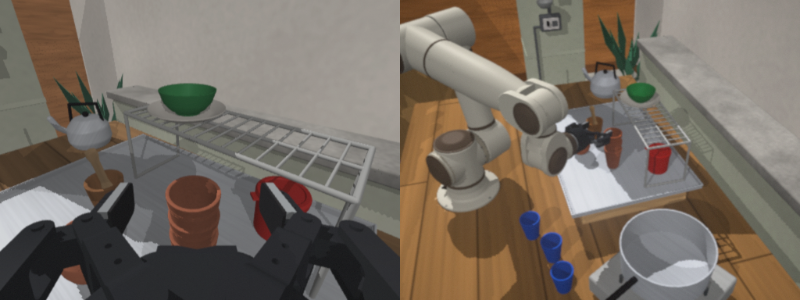

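Request:
step_arm:
  rows:
    - {"gripper": 1, "tx": 6, "ty": -0.8, "tz": 19, "rx": 0, "ry": 0, "rz": 0}
    - {"gripper": 1, "tx": 10, "ty": -1.4, "tz": 31, "rx": 0, "ry": 0, "rz": 0}
    - {"gripper": 1, "tx": 11, "ty": -1.5, "tz": 33, "rx": 0, "ry": 0, "rz": 0}
    - {"gripper": 1, "tx": 10, "ty": -1.4, "tz": 31, "rx": 0, "ry": 0, "rz": 0}
    - {"gripper": 1, "tx": 6.6, "ty": -0.8, "tz": 21, "rx": 0, "ry": 0, "rz": 0}

```text
t: 17.9
eef_pos: [0.5085, -0.1481, 0.1654]
ee_rot: [0.934, 0.341, -0.099, 0.037]
contact_force: [-0.4, 0.2, 1.4]
finger_gap: 0.0852
```

Request:
step_arm:
  rows:
    - {"gripper": 1, "tx": 0, "ty": 0, "tz": 0, "rx": 0, "ry": 0, "rz": 0}
    - {"gripper": 1, "tx": 0, "ty": 0, "tz": 0, "rx": 0, "ry": 0, "rz": 0}
    - {"gripper": 1, "tx": 0, "ty": 0, "tz": 0, "rx": 0, "ry": 0, "rz": 0}

```text
t: 18.2
eef_pos: [0.5087, -0.1494, 0.1683]
ee_rot: [0.935, 0.34, -0.098, 0.037]
contact_force: [0.7, -0.6, 0.1]
finger_gap: 0.0857
```

```bash
python3 - <<'E'
from plan import *
from h import *
np.set_printoptions(precision=4,suppress=True)
o=r.get_obs();R=Ro.from_quat(o['ee_rot'])
print(o['t'],o['eef_pos'],o['joint_pos'],o['contact_force'])
S=np.array([.558,-.1085,.151]); print('to grasp (tool mm)',R.inv().apply(S-o['eef_pos'])*1000+[19,0,0])
print('rot err deg (tool)',np.degrees((R.inv()*T).as_rotvec()))
c=cam('side','s9');cam('wrist','w9');print(vision.pinpoint('wrist','cup_a'))
print(fitcup([c],S[:2],.085,hmax=.075),fitcup([c],S[:2],.155,hmin=.055))
E
python3 -c "
import cv2,numpy as np
cv2.imwrite('pics/c9.png',cv2.resize(np.hstack([cv2.imread('pics/w9.png'),cv2.imread('pics/s9.png')]),(800,300)))"
```

```text
18.2 [ 0.5087 -0.1494  0.1683] [-0.839  -0.1404 -0.6173  0.9349  1.359   1.7307] [ 0.68   -0.5816  0.1447]
to grasp (tool mm) [85.2398  0.3696  3.5885]
rot err deg (tool) [ 0.1498 -0.0227 -0.0201]
[{'at': [0.5584, -0.1063, 0.0811], 'confidence': 0.85}]
[(array([ 0.561, -0.111]), 101, 0.0011)] [(array([ 0.5605, -0.1118]), 60, 0.0012)]
```

View pics/c9.png

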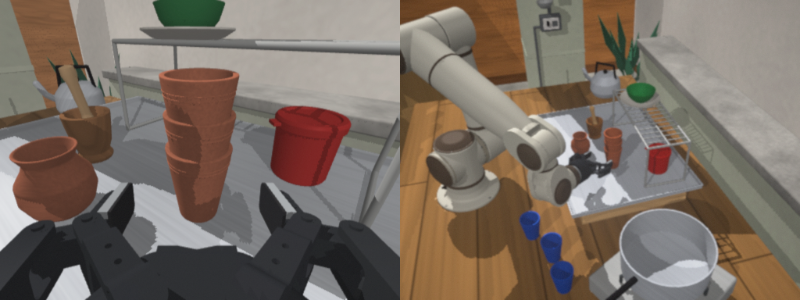

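Request:
step_arm:
  rows:
    - {"gripper": 1, "tx": 12, "ty": 0, "tz": 3, "rx": 0, "ry": 0, "rz": 0}
    - {"gripper": 1, "tx": 22, "ty": 0, "tz": 0, "rx": 0, "ry": 0, "rz": 0}
    - {"gripper": 1, "tx": 22, "ty": 0, "tz": 0, "rx": 0, "ry": 0, "rz": 0}
    - {"gripper": 1, "tx": 14, "ty": 0, "tz": 0, "rx": 0, "ry": 0, "rz": 0}
    - {"gripper": 1, "tx": 8, "ty": 0, "tz": 0, "rx": 0, "ry": 0, "rz": 0}

```text
t: 18.85
eef_pos: [0.5662, -0.0994, 0.1473]
ee_rot: [0.935, 0.34, -0.098, 0.036]
contact_force: [0.5, -0.0, 0.5]
finger_gap: 0.085
```

Request:
step_arm:
  rows:
    - {"gripper": 1, "tx": 5, "ty": 0, "tz": 0, "rx": 0, "ry": 0, "rz": 0}
    - {"gripper": 1, "tx": 0, "ty": 0, "tz": 0, "rx": 0, "ry": 0, "rz": 0}
    - {"gripper": 1, "tx": 0, "ty": 0, "tz": 0, "rx": 0, "ry": 0, "rz": 0}

```text
t: 19.15
eef_pos: [0.5696, -0.0972, 0.1462]
ee_rot: [0.935, 0.34, -0.098, 0.035]
contact_force: [-0.3, 0.2, 0.4]
finger_gap: 0.0853
```

```bash
python3 - <<'E'
from plan import *
from h import *
np.set_printoptions(precision=4,suppress=True)
o=r.get_obs();R=Ro.from_quat(o['ee_rot'])
print(o['t'],o['eef_pos'],o['joint_pos'],o['contact_force'])
S=np.array([.558,-.1085,.151]); print('to grasp (tool mm)',R.inv().apply(S-o['eef_pos'])*1000+[19,0,0])
cam('side','s10');cam('wrist','w10')
E
python3 -c "
import cv2,numpy as np
cv2.imwrite('pics/c10.png',cv2.resize(np.hstack([cv2.imread('pics/w10.png'),cv2.imread('pics/s10.png')]),(800,300)))"
```

```text
19.15 [ 0.5696 -0.0972  0.1462] [-0.6602 -0.2438 -0.8369  0.1949  1.2739  2.3767] [-0.2889  0.228   0.4473]
to grasp (tool mm) [ 2.216   1.1852 -1.3034]
```

View pics/c10.png

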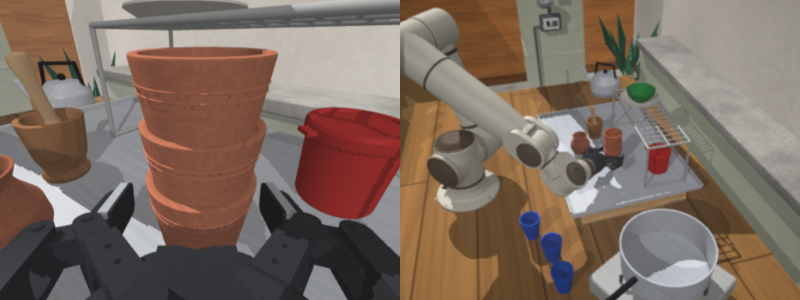

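Request:
step_arm:
  rows:
    - {"gripper": 1, "tx": 2, "ty": 1, "tz": 0, "rx": 0, "ry": 0, "rz": 0}
    - {"gripper": 0.85, "tx": 0, "ty": 0, "tz": 0, "rx": 0, "ry": 0, "rz": 0}
    - {"gripper": 0.75, "tx": 0, "ty": 0, "tz": 0, "rx": 0, "ry": 0, "rz": 0}
    - {"gripper": 0.65, "tx": 0, "ty": 0, "tz": 0, "rx": 0, "ry": 0, "rz": 0}
    - {"gripper": 0.5, "tx": 0, "ty": 0, "tz": 0, "rx": 0, "ry": 0, "rz": 0}
  grip_force: 30

```text
t: 19.75
eef_pos: [0.5718, -0.0967, 0.1457]
ee_rot: [0.935, 0.34, -0.098, 0.035]
contact_force: [-1.8, -0.1, 2.3]
finger_gap: 0.0618
```

Request:
step_arm:
  rows:
    - {"gripper": 0.5, "tx": 0, "ty": 0, "tz": 0, "rx": 0, "ry": 0, "rz": 0}
    - {"gripper": 0.5, "tx": 0, "ty": 0, "tz": 0, "rx": 0, "ry": 0, "rz": 0}

```text
t: 19.95
eef_pos: [0.5718, -0.0967, 0.1457]
ee_rot: [0.935, 0.34, -0.098, 0.035]
contact_force: [0.2, -0.6, 3.0]
finger_gap: 0.0617
```

```bash
python3 - <<'E'
from plan import *
from h import *
np.set_printoptions(precision=4,suppress=True)
o=r.get_obs();R=Ro.from_quat(o['ee_rot'])
print(o['t'],o['eef_pos'],o['finger_gap'],o['contact_force'])
c=cam('side','s11');cam('wrist','w11');c2=cam('scene','c11')
x=np.array([.558,-.109])
print(fitcup([c2,c],x,.12,hmin=.05,hmax=.083),fitcup([c2,c],x,.155,hmin=.055))
E
python3 -c "
import cv2,numpy as np
cv2.imwrite('pics/c11_.png',cv2.resize(np.hstack([cv2.imread('pics/w11.png'),cv2.imread('pics/s11.png')]),(800,300)))"
```

```text
19.95 [ 0.5718 -0.0967  0.1457] 0.061672942453937465 [ 0.221  -0.6447  3.019 ]
[(array([ 0.5572, -0.1073]), 85, 0.0006), (array([ 0.5606, -0.1088]), 87, 0.001)] [(array([ 0.5564, -0.1068]), 28, 0.0006), (array([ 0.5607, -0.1084]), 63, 0.0013)]
```

View pics/c11_.png

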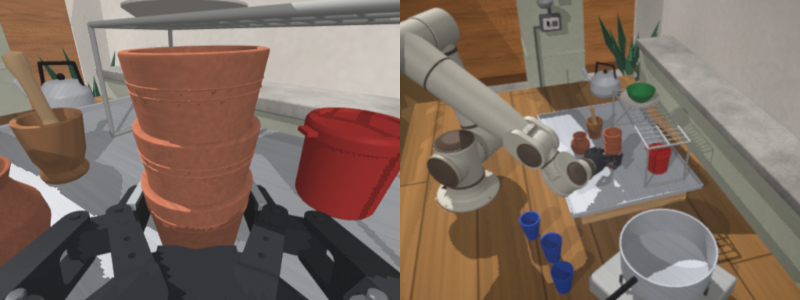

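Request:
step_arm:
  rows:
    - {"gripper": 0.5, "tx": -0.3, "ty": 0, "tz": -1.5, "rx": 0, "ry": 0, "rz": 0}
    - {"gripper": 0.5, "tx": -0.4, "ty": 0, "tz": -1.7, "rx": 0, "ry": 0, "rz": 0}
    - {"gripper": 0.5, "tx": -0.4, "ty": 0, "tz": -1.8, "rx": 0, "ry": 0, "rz": 0}
    - {"gripper": 0.5, "tx": 0, "ty": 0, "tz": 0, "rx": 0, "ry": 0, "rz": 0}

```text
t: 20.5
eef_pos: [0.5716, -0.0965, 0.1503]
ee_rot: [0.935, 0.34, -0.098, 0.035]
contact_force: [-0.4, 0.8, -2.6]
finger_gap: 0.0617
```

```bash
cat > chk.py <<'E'
from plan import *
from h import *
np.set_printoptions(precision=4,suppress=True)
def chk(tag,x,dz=0.0):
    o=r.get_obs();print(o['t'],o['eef_pos'],o['joint_pos'],o['finger_gap'],o['contact_force'])
    c=cam('side',tag+'s');w=cam('wrist',tag+'w');c2=cam('scene',tag+'c')
    x=np.array(x)
    for n,h in(('scene',c2),('side',c)):
        print(n,'mid',fitcup([h],x,.12+dz,hmin=.05,hmax=.083),'top',fitcup([h],x,.155+dz,hmin=.055))
        P=cloud(h);m=(np.hypot(P[...,0]-x[0],P[...,1]-x[1])<.04)&(h['z_map']>0)&(P[...,2]>.2)&(P[...,2]<.275)&(h['image'][...,0]>1.4*h['image'][...,2].astype(float));print('top z',np.percentile(P[m][:,2],98) if m.any() else None)
    cv2.imwrite('pics/'+tag+'.png',cv2.resize(np.hstack([w['image'],c['image']])[:,:,::-1],(800,300)))
E
python3 -c "
from chk import *
chk('k12',[.558,-.106],.005)"
```

```text
20.5 [ 0.5716 -0.0965  0.1503] [-0.6562 -0.2483 -0.8331  0.195   1.2707  2.3864] 0.06174555591277696 [-0.3701  0.8166 -2.6152]
scene mid [(array([ 0.5569, -0.1072]), 73, 0.0005)] top [(array([ 0.5558, -0.1066]), 63, 0.0005)]
top z 0.24625971439454922
side mid [(array([ 0.5603, -0.1088]), 97, 0.0009)] top [(array([ 0.5594, -0.1088]), 62, 0.0012)]
top z 0.24450154492936002
```

View pics/k12.png

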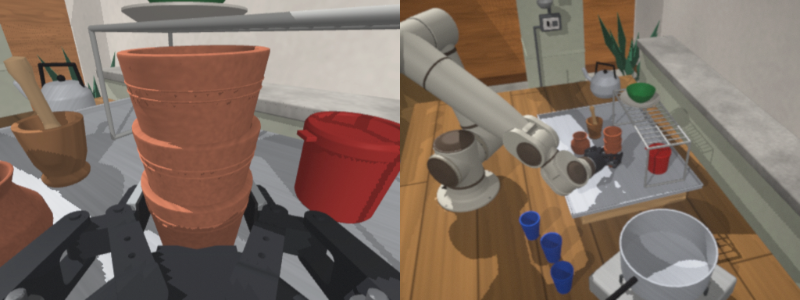

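Run:
```python
from chk import *
o=r.get_obs();R=Ro.from_quat(o['ee_rot'])
D=np.array([.132,.078,0]);print(R.inv().apply(D)*1000, R.as_matrix())
plan(o['eef_pos'],o['ee_rot'],o['eef_pos']+D,R,8,o['joint_pos'])
```

```text
[147.9598  25.0381 -31.4482] [[ 0.7494  0.6425 -0.1601]
 [ 0.6287 -0.7663 -0.1323]
 [-0.2077 -0.0015 -0.9782]]
0 err 0.0 dq 0.104 [-0.6172 -0.2393 -0.8474  0.0905  1.242   2.4716] [ 0.3747 -0.2659  0.2094] [18.5  3.1 -3.9]
1 err 0.0 dq 0.086 [-0.5797 -0.2202 -0.8493  0.0047  1.2125  2.5403] [ 0.3912 -0.2561  0.2094] [18.5  3.1 -3.9]
2 err 0.0 dq 0.072 [-0.5436 -0.1968 -0.8452 -0.0672  1.1829  2.5968] [ 0.4077 -0.2464  0.2094] [18.5  3.1 -3.9]
3 err 0.0 dq 0.061 [-0.5089 -0.1707 -0.8363 -0.1277  1.1534  2.6439] [ 0.4242 -0.2366  0.2094] [18.5  3.1 -3.9]
4 err 0.0 dq 0.051 [-0.4755 -0.1427 -0.8234 -0.1788  1.1244  2.6835] [ 0.4407 -0.2269  0.2094] [18.5  3.1 -3.9]
5 err 0.0 dq 0.043 [-0.4434 -0.1135 -0.8072 -0.2221  1.0961  2.7173] [ 0.4572 -0.2171  0.2094] [18.5  3.1 -3.9]
6 err 0.0 dq 0.037 [-0.4127 -0.0836 -0.7883 -0.2587  1.0685  2.7463] [ 0.4737 -0.2074  0.2094] [18.5  3.1 -3.9]
7 err 0.0 dq 0.031 [-0.3833 -0.0531 -0.7669 -0.2897  1.0419  2.7714] [ 0.4902 -0.1976  0.2094] [18.5  3.1 -3.9]
rot/row [0. 0. 0.]
```

Request:
step_arm:
  rows:
    - {"gripper": 0.5, "tx": 4, "ty": 0.68, "tz": -0.85, "rx": 0, "ry": 0, "rz": 0}
    - {"gripper": 0.5, "tx": 8, "ty": 1.36, "tz": -1.7, "rx": 0, "ry": 0, "rz": 0}
    - {"gripper": 0.5, "tx": 10, "ty": 1.7, "tz": -2.1, "rx": 0, "ry": 0, "rz": 0}
    - {"gripper": 0.5, "tx": 8, "ty": 1.36, "tz": -1.7, "rx": 0, "ry": 0, "rz": 0}
    - {"gripper": 0.5, "tx": 4, "ty": 0.68, "tz": -0.85, "rx": 0, "ry": 0, "rz": 0}

```text
t: 21.15
eef_pos: [0.6024, -0.0781, 0.1503]
ee_rot: [0.935, 0.34, -0.098, 0.035]
contact_force: [0.3, 0.5, -4.4]
finger_gap: 0.0619
```

```bash
python3 -c "
from chk import *
chk('k13',[.588,-.09],.005)
c=vision.read_camera('wrist');P=cloud(c)
m=(c['z_map']>0)&(P[...,0]>.6)&(P[...,0]<.66)&(P[...,2]>.23)&(P[...,2]<.28)&(P[...,1]>-.25)&(P[...,1]<.15)
print('front wire z',np.percentile(P[m][:,2],[1,5,50,95,99]),np.median(P[m][:,0]))
"
```

```text
21.15 [ 0.6024 -0.0781  0.1503] [-0.5848 -0.2183 -0.8433  0.0173  1.2172  2.5311] 0.06191972796731689 [ 0.2954  0.5358 -4.3879]
scene mid [(array([ 0.5877, -0.089 ]), 104, 0.0004)] top [(array([ 0.5863, -0.089 ]), 37, 0.0006)]
top z 0.24539860588799559
side mid [(array([ 0.5916, -0.0909]), 97, 0.0009)] top [(array([ 0.59  , -0.0908]), 55, 0.0013)]
top z 0.24461380551366174
front wire z [0.2403 0.2424 0.2584 0.2734 0.2757] 0.6336445830274255
```

View pics/k13.png

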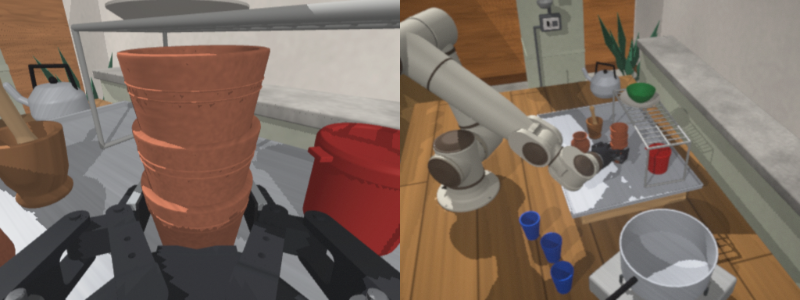

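Request:
step_arm:
  rows:
    - {"gripper": 0.5, "tx": 4, "ty": 0.67, "tz": -0.85, "rx": 0, "ry": 0, "rz": 0}
    - {"gripper": 0.5, "tx": 8, "ty": 1.33, "tz": -1.7, "rx": 0, "ry": 0, "rz": 0}
    - {"gripper": 0.5, "tx": 12, "ty": 2, "tz": -2.55, "rx": 0, "ry": 0, "rz": 0}
    - {"gripper": 0.5, "tx": 12, "ty": 2, "tz": -2.55, "rx": 0, "ry": 0, "rz": 0}
    - {"gripper": 0.5, "tx": 12, "ty": 2, "tz": -2.55, "rx": 0, "ry": 0, "rz": 0}

```text
t: 21.85
eef_pos: [0.6452, -0.0532, 0.1506]
ee_rot: [0.935, 0.34, -0.098, 0.035]
contact_force: [-0.7, 0.4, -4.0]
finger_gap: 0.0619
```

Request:
step_arm:
  rows:
    - {"gripper": 0.5, "tx": 12, "ty": 2, "tz": -2.55, "rx": 0, "ry": 0, "rz": 0}
    - {"gripper": 0.5, "tx": 8, "ty": 1.33, "tz": -1.7, "rx": 0, "ry": 0, "rz": 0}
    - {"gripper": 0.5, "tx": 4, "ty": 0.67, "tz": -0.85, "rx": 0, "ry": 0, "rz": 0}
    - {"gripper": 0.5, "tx": 0, "ty": 0, "tz": 0, "rx": 0, "ry": 0, "rz": 0}
    - {"gripper": 0.5, "tx": 0, "ty": 0, "tz": 0, "rx": 0, "ry": 0, "rz": 0}

```text
t: 22.35
eef_pos: [0.6659, -0.0407, 0.1503]
ee_rot: [0.935, 0.34, -0.098, 0.035]
contact_force: [-0.9, 0.2, -3.7]
finger_gap: 0.0619
```

```bash
python3 -c "
from chk import *
chk('k14',[.655,-.05],.005)
"
```

```text
22.35 [ 0.6659 -0.0407  0.1503] [-0.4525 -0.117  -0.804  -0.2073  1.1042  2.7081] 0.06187743380043842 [-0.8975  0.2036 -3.7073]
scene mid [(array([ 0.6515, -0.0513]), 88, 0.0005)] top [(array([ 0.6507, -0.0502]), 7, 0.0004)]
top z 0.24662028970031416
side mid [(array([ 0.6548, -0.0536]), 78, 0.0014)] top [(array([ 0.654, -0.053]), 34, 0.0011)]
top z 0.24529479624118786
```

View pics/k14.png

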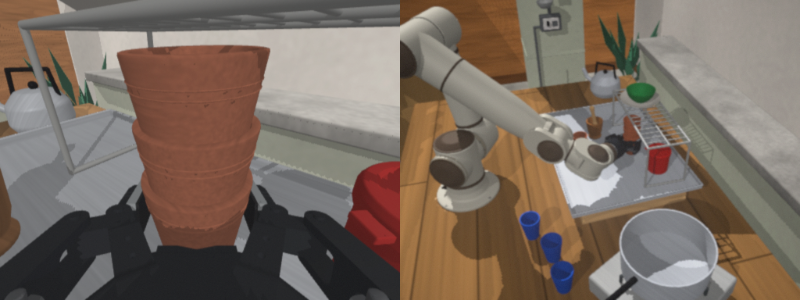

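Request:
step_arm:
  rows:
    - {"gripper": 0.5, "tx": 5, "ty": 0.8, "tz": -1.1, "rx": 0, "ry": 0, "rz": 0}
    - {"gripper": 0.5, "tx": 10, "ty": 1.7, "tz": -2.1, "rx": 0, "ry": 0, "rz": 0}
    - {"gripper": 0.5, "tx": 12, "ty": 2, "tz": -2.5, "rx": 0, "ry": 0, "rz": 0}
    - {"gripper": 0.5, "tx": 9, "ty": 1.5, "tz": -1.9, "rx": 0, "ry": 0, "rz": 0}
    - {"gripper": 0.5, "tx": 5, "ty": 0.8, "tz": -1.1, "rx": 0, "ry": 0, "rz": 0}

```text
t: 23.0
eef_pos: [0.7034, -0.0179, 0.1503]
ee_rot: [0.934, 0.341, -0.098, 0.035]
contact_force: [-0.7, 0.7, -4.3]
finger_gap: 0.0619
```

Request:
step_arm:
  rows:
    - {"gripper": 0.5, "tx": 0, "ty": 0, "tz": 0, "rx": 0, "ry": 0, "rz": 0}
    - {"gripper": 0.5, "tx": 0.3, "ty": 0, "tz": 1.2, "rx": 0, "ry": 0, "rz": 0}
    - {"gripper": 0.5, "tx": 0.3, "ty": 0, "tz": 1.2, "rx": 0, "ry": 0, "rz": 0}
    - {"gripper": 0.5, "tx": 0.2, "ty": 0, "tz": 0.8, "rx": 0, "ry": 0, "rz": 0}
    - {"gripper": 0.5, "tx": 0, "ty": 0, "tz": 0, "rx": 0, "ry": 0, "rz": 0}

```text
t: 23.5
eef_pos: [0.7025, -0.019, 0.1469]
ee_rot: [0.935, 0.34, -0.098, 0.035]
contact_force: [0.2, 0.0, -3.6]
finger_gap: 0.0616
```

```bash
python3 -c "
from chk import *
chk('k15',[.69,-.03],.002)
"
```

```text
23.5 [ 0.7025 -0.019   0.1469] [-0.385  -0.0439 -0.7618 -0.2928  1.0432  2.7702] 0.06156071862122266 [ 0.2455  0.0032 -3.6266]
scene mid [(array([ 0.6879, -0.0296]), 66, 0.0005)] top [(array([ 0.687 , -0.0291]), 52, 0.0004)]
top z 0.24265518333728633
side mid [(array([ 0.6926, -0.0329]), 19, 0.0017)] top [(array([ 0.6904, -0.0315]), 12, 0.0011)]
top z 0.256458746399678
```

View pics/k15.png

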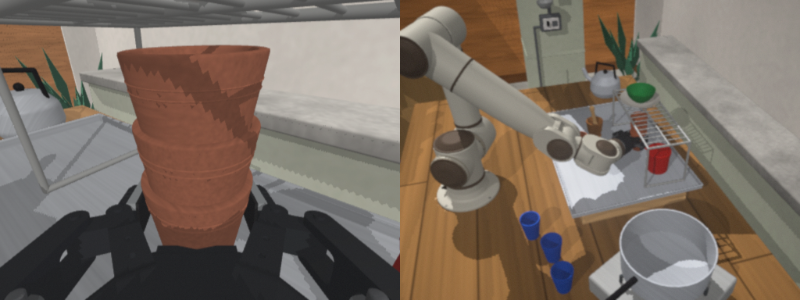

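View pics/k15c.png

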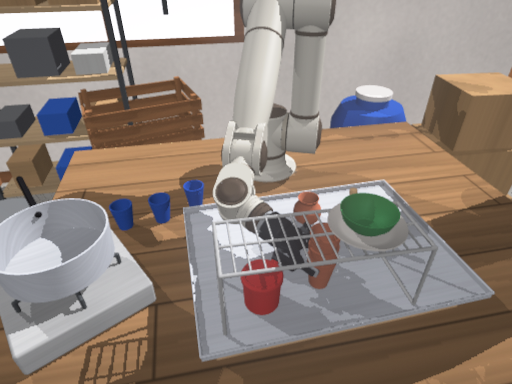

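Request:
step_arm:
  rows:
    - {"gripper": 0.5, "tx": 0.1, "ty": 0, "tz": 0.6, "rx": 0, "ry": 0, "rz": 0}
    - {"gripper": 0.5, "tx": 0.1, "ty": 0, "tz": 0.5, "rx": 0, "ry": 0, "rz": 0}
    - {"gripper": 0.5, "tx": 0, "ty": 0, "tz": 0, "rx": 0, "ry": 0, "rz": 0}

```text
t: 23.95
eef_pos: [0.7026, -0.0188, 0.1459]
ee_rot: [0.935, 0.34, -0.098, 0.035]
contact_force: [-0.1, -0.2, -3.7]
finger_gap: 0.0622
```

Request:
step_arm:
  rows:
    - {"gripper": 0.5, "tx": 0.1, "ty": 0, "tz": 0.5, "rx": 0, "ry": 0, "rz": 0}
    - {"gripper": 0.5, "tx": 0, "ty": 0, "tz": 0, "rx": 0, "ry": 0, "rz": 0}
    - {"gripper": 0.5, "tx": 0, "ty": 0, "tz": 0, "rx": 0, "ry": 0, "rz": 0}

```text
t: 24.25
eef_pos: [0.7027, -0.0188, 0.1457]
ee_rot: [0.935, 0.34, -0.098, 0.035]
contact_force: [0.3, 0.0, -1.6]
finger_gap: 0.0614
```

Request:
step_arm:
  rows:
    - {"gripper": 0.5, "tx": 0.1, "ty": 0, "tz": 0.5, "rx": 0, "ry": 0, "rz": 0}
    - {"gripper": 0.5, "tx": 0, "ty": 0, "tz": 0, "rx": 0, "ry": 0, "rz": 0}
    - {"gripper": 0.5, "tx": 0, "ty": 0, "tz": 0, "rx": 0, "ry": 0, "rz": 0}

```text
t: 24.55
eef_pos: [0.7028, -0.0188, 0.1456]
ee_rot: [0.935, 0.34, -0.098, 0.035]
contact_force: [-1.2, 0.7, 0.9]
finger_gap: 0.0618
```

Standing on the tray. Release slowly, then back straight out.

Request:
step_arm:
  rows:
    - {"gripper": 0.72, "tx": 0, "ty": 0, "tz": 0, "rx": 0, "ry": 0, "rz": 0}
    - {"gripper": 0.78, "tx": 0, "ty": 0, "tz": 0, "rx": 0, "ry": 0, "rz": 0}
    - {"gripper": 0.86, "tx": 0, "ty": 0, "tz": 0, "rx": 0, "ry": 0, "rz": 0}
    - {"gripper": 0.92, "tx": 0, "ty": 0, "tz": 0, "rx": 0, "ry": 0, "rz": 0}
    - {"gripper": 0.92, "tx": 0, "ty": 0, "tz": 0, "rx": 0, "ry": 0, "rz": 0}

```text
t: 25.05
eef_pos: [0.7027, -0.0189, 0.145]
ee_rot: [0.935, 0.34, -0.098, 0.035]
contact_force: [-0.4, 0.2, 0.3]
finger_gap: 0.0788
```

```bash
python3 -c "
from chk import *
chk('k16',[.69,-.03],.0)
"
```

```text
25.05 [ 0.7027 -0.0189  0.145 ] [-0.3848 -0.0399 -0.7627 -0.298   1.0432  2.7702] 0.07883576077878532 [-0.3909  0.2311  0.345 ]
scene mid [(array([ 0.6892, -0.0315]), 34, 0.0003)] top [(array([ 0.6887, -0.0314]), 63, 0.0006)]
top z 0.24085490871102666
side mid [(array([ 0.6934, -0.0331]), 18, 0.0012)] top [(array([ 0.6916, -0.0328]), 7, 0.0006)]
top z 0.25707482075452676
```

View pics/k16.png

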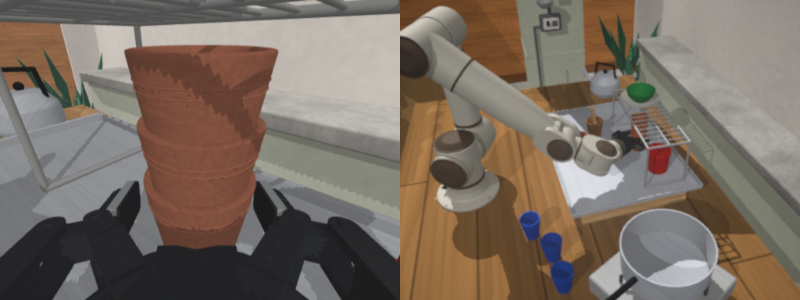

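Request:
step_arm:
  rows:
    - {"gripper": 1, "tx": -4, "ty": 1, "tz": 0, "rx": 0, "ry": 0, "rz": 0}
    - {"gripper": 1, "tx": -10, "ty": 0.5, "tz": 0, "rx": 0, "ry": 0, "rz": 0}
    - {"gripper": 1, "tx": -16, "ty": 0, "tz": 0, "rx": 0, "ry": 0, "rz": 0}
    - {"gripper": 1, "tx": -20, "ty": 0, "tz": 0, "rx": 0, "ry": 0, "rz": 0}
    - {"gripper": 1, "tx": -20, "ty": 0, "tz": 0, "rx": 0, "ry": 0, "rz": 0}

```text
t: 25.7
eef_pos: [0.6501, -0.0646, 0.1598]
ee_rot: [0.935, 0.34, -0.098, 0.035]
contact_force: [0.3, 0.6, 0.6]
finger_gap: 0.0854
```

Request:
step_arm:
  rows:
    - {"gripper": 1, "tx": -20, "ty": 0, "tz": 0, "rx": 0, "ry": 0, "rz": 0}
    - {"gripper": 1, "tx": -20, "ty": 0, "tz": 0, "rx": 0, "ry": 0, "rz": 0}
    - {"gripper": 1, "tx": -10, "ty": 0, "tz": 0, "rx": 0, "ry": 0, "rz": 0}
    - {"gripper": 1, "tx": 0, "ty": 0, "tz": 0, "rx": 0, "ry": 0, "rz": 0}
    - {"gripper": 1, "tx": 0, "ty": 0, "tz": 0, "rx": 0, "ry": 0, "rz": 0}

```text
t: 26.2
eef_pos: [0.6137, -0.0959, 0.1702]
ee_rot: [0.935, 0.34, -0.098, 0.035]
contact_force: [-0.6, -0.5, -0.4]
finger_gap: 0.0858
```

```bash
python3 -c "
from chk import *
chk('k17',[.69,-.03],.0)
for n,t in (('side','tub'),('wrist','tub'),('scene','tub'),('wrist','mortar'),('side','mortar'),('side','clay_pot'),('wrist','clay_pot'),('scene','bowl'),('side','bowl')):
    print(n,t,[(np.round(d['at'],3),round(d['confidence'],2)) for d in vision.pinpoint(n,t)][:2])
w=vision.read_camera('wrist')
print('wrist fits',[fitcup([w],np.array([.69,-.03]),z,hmin=.05) for z in (.085,.12,.155)])
P=cloud(w);I=w['image'].astype(float);m=(np.hypot(P[...,0]-.69,P[...,1]+.03)<.045)&(w['z_map']>0)&(I[...,0]>1.4*I[...,2]);print(np.percentile(P[m],[1,99],axis=0))
"
```

```text
26.2 [ 0.6137 -0.0959  0.1702] [-0.6021 -0.197  -0.775   0.0903  1.2298  2.5025] 0.08582670225126261 [-0.6283 -0.4977 -0.4483]
scene mid [(array([ 0.6895, -0.0313]), 43, 0.0006)] top [(array([ 0.6888, -0.0316]), 68, 0.0004)]
top z 0.24048087031888657
side mid [(array([ 0.6938, -0.0347]), 18, 0.0015)] top [(array([ 0.6913, -0.0322]), 8, 0.0006)]
top z 0.2558820659567093
side tub [(array([ 0.722, -0.173,  0.085]), 0.72)]
wrist tub [(array([ 0.691, -0.029,  0.081]), 0.23)]
scene tub [(array([ 0.718, -0.172,  0.084]), 0.69)]
wrist mortar [(array([0.545, 0.105, 0.084]), 0.67)]
side mortar [(array([0.548, 0.106, 0.086]), 0.95)]
side clay_pot [(array([0.458, 0.015, 0.086]), 0.58)]
wrist clay_pot []
scene bowl [(array([0.719, 0.042, 0.268]), 0.94)]
side bowl [(array([0.717, 0.044, 0.263]), 0.9)]
wrist fits [[(array([ 0.6895, -0.0305]), 1430, 0.0003)], [(array([ 0.69  , -0.0307]), 1937, 0.0003)], [(array([ 0.6893, -0.031 ]), 2595, 0.0003)]]
[[ 0.6563 -0.0639  0.09  ]
 [ 0.7173 -0.0032  0.2385]]
```

View pics/k17.png

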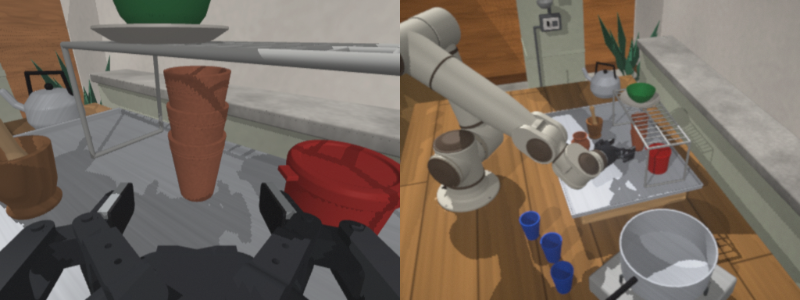

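View pics/k17c.png

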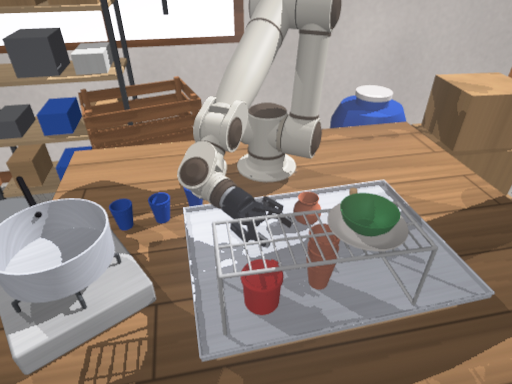

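```bash
python3 -c "
from plant import order
print(order.hand_in())"
```

```text
the job is handed in; nothing more can be done
None
```

The three clay cups are nested in one upright stack under the wire shelf, and I handed the job in at about 27 s of the 72 s. The system gave no verdict.

**How it went:** I set the first two cups into the third from above, lowering each in steps of 1 mm or less until the wrist felt about 3 N. I then gripped the bottom cup from the side and lifted the stack 5 mm. I slid it in under the shelf, set it down, released it and backed out.

**Last checks:**
- **Stack:** all three axes agree within 1 mm in the wrist camera. The top rim is at 155 mm above the tray, as expected for light seating. The stack is about 51 mm behind the front edge and 25 mm from the shelf's middle.
- **Other things:** the tub, mortar and clay pot were found within about 3 mm of where they started. I had no starting position for the bowl; it shows on its plate in the same place as in the first pictures.
- **Robot:** clear of everything, with the contact force at noise level.

**Disagreements:**
- The side and scene cameras differed by 2–4 mm throughout.
- The side camera's top-height reading of 0.256 m under the shelf was not usable, probably because it caught the shelf's own wires.
- One low-confidence (0.23) wrist detection took the stack for the tub.
- The wrist camera did not find the clay pot in the last look; the side camera did.

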